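Unlatch the bottle locker and swing its gate open

TASK

Open the barred gate of the low bottle locker so that the bottles can be taken out: press its thumb lever down to lift the latch bar clear of the catch, without forcing it, and keep it lifted until the gate, swung towards you, has taken it out of the catch. Leave the gate open at about a right angle or wider, with the latch bar dropped back to rest and the lever let go. Work gently: no hard pushing on the locker, its gate or its lever, no flinging the gate, and leave all the glassware and other things standing where they are.

Things in the scene. Friction and masses are not known exactly. Their poses are not given: they have to be found in the camera images.
- locker: fixed low bottle locker, white and grey, 170 deep (x) x 300 wide (y) x 170 mm tall, clear roof, two capped bottles inside, barred steel gate as its front. Origin: on its underside, midway across, 100 mm behind its front edge. x points to its back, y to its left seen from the front, z up; the gate is at its -x side, which roughly faces the robot. Fingers or arm must not push on locker, gate or latch with more than 20 N
- post_top (a point): centre of the top of the white post at the right end of the locker's front, 195 mm tall, 48 x 22 mm. On its front sits the steel catch: an upright lip, 5 mm thick, in front of the latch bar, and above it a guard arm with a black rubber buffer beneath. Lifted, the bar leaves forwards through the gap between lip and buffer: 16 mm high for the 10 mm bar (about 4 mm to spare, as it is tilted)
- catch_mid (a point): where the bar's axis lies in the catch when latched, fixed on the locker. The catch is screwed on through slots: its height is NOT measured and differs up to 7 mm up or down, so here the bar must rise 13 mm (6 to 20) to pass over the lip; some 4 mm farther it meets the rubber buffer, which yields 1 mm for each 4 N on the bar, 5 mm at most; pushing on only builds up force
- gate (a joint): swing angle of the gate, rad: 0 shut, grows as it opens towards the robot, up to 1.75. Leaf 230 mm wide, 163 mm high, 10 mm steel tube with upright bars, hinged at its left edge, turns clockwise seen from above. Light friction (0.05 N m), stays where left. About 0.01 rad of play when latched; from about 0.1 rad on the bar is clear of the catch
- latch (a joint): tilt of the latch, rad: 0 at rest (bar level), grows as the thumb lever is pressed down and the bar rises, up to 0.45. Passing the lip takes about 0.09 to 0.27, depending on the catch. It falls back by its own weight when released; pressing the lever takes about 1.5 to 4 N until the bar meets the buffer, then rises by about 5 N per mm
- latch_pivot (a point): pivot of the latch, a steel rocker on the gate's front, 17 mm before the leaf's middle plane, 180 mm from the hinge line, 150 mm above the worktop. To its right (-y) a 94 mm long, 10 mm round bar with a weight on it, which reaches past the gate's edge into the catch 77 mm from the pivot; to its left (+y) the thumb lever
- thumb_pad (a point): centre of the thumb lever's upper face, 65 mm left of the pivot, 115 mm from the hinge line, 29 mm before the leaf's middle plane, 152 mm above the worktop at rest; moves with lever and gate. Level steel plate 52 wide (y), 46 deep (x), 4 mm thick, with a 5 mm ridge at its left end. Shut fingertips fit between its lip and the gate: free from 24 mm before (-x) to 22 mm behind this point
- lever_lip (a point): middle of the top of the thumb lever's front lip: an upright edge with a rolled rim 8 mm thick and 52 mm long (y), its top 17 mm above the lever's upper face, by which the gate can be pulled open. Lies 26 mm before (-x) thumb_pad. Axes as thumb_pad: x into the locker, y left, z up, turning with the gate
- gate_hinge (a point): point on the gate's upright hinge line at its left edge, 158 mm above the worktop; its axes turn with the gate: x into the locker when shut, -y along the leaf from the hinge to its free edge
- sample_cup: tapered lilac sample cup with a dark rim, 49 mm across, 64 mm tall, in front of the locker to the right. Origin: centre of its foot, z up
- glass_jar_1: clear glass jar upside down, 60 mm across, 137 mm tall, right of the locker. Origin: centre of its underside, z up
- glass_jar_2: clear glass jar upside down, 62 mm across, 129 mm tall, right of the locker. Origin: centre of its underside, z up
- glass_funnel: glass funnel standing on its rim, 69 mm across, 90 mm tall, left of the locker. Origin: centre of its underside, z up
- tape_roll: roll of tape lying on the locker's roof, 100 mm across, 25 mm high. Origin: centre of its underside, z up

How it is judged:
By the outcome, as a careful person would: the job done as asked, in the order asked, and still so for the second after the job is handed in, with the robot touching nothing.
It also fails if it takes over 58 s, if anything falls off the work surface, if the arm or the gripper's body presses on something with over 40 N, if the wrist force passes 120 N, or if a joint passes its speed limit or range.

ROBOT

A 6-joint arm with a two-finger parallel gripper is mounted at the origin on a cart in front of the work surface, level with it; the furniture and walls round the work are solid. World frame = base frame: x ahead of the robot, y to its left, z up, the work surface at z = 0. Lengths are in m, angles in degrees, forces in N, time in s.
With the tool pointing down it reaches from about 0.3 to 0.75 m from the base axis. Payload 8.5 kg.
Tool frame: the origin (TCP) lies on the centre line of the jaws, within the pads' length; the fingertips stand 17 mm ahead of it and the grasp point (between the pads) lies 2 mm behind it (env.tip_extent is the distance from the TCP to the fingertips, in m); z points along the fingers, y is the direction in which the jaws open and shut (so a half turn about z gives the same grasp; the last joint's range is limited). The gripper opens to 85 mm and grips with 20 to 120 N. Pads are 22 mm wide; open, the fingers measure 114 mm over their backs; the gripper's body (76 mm by 85 mm) begins 54 mm behind the grasp point. The pads swing forward as they close: fully open they stand 13 mm farther back than shut.
Start: joints at [-80.632, 21.807, 74.336, -0, 83.858, -12.336], TCP at [0.203, -0.511, 0.228] pointing down, gripper open.
Joint ranges: [-178.18, 178.18], [-50.72, 133.34], [12.68, 142.11], [-81.47, 261.47], [9.98, 163.14], [-165.26, 165.26]. Speed limits (degrees/s): [136.94, 136.94, 180, 180, 180, 180].

INTERFACE

Orientations are given as a 3x3 rotation matrix whose columns are the frame's x, y, z axes.
In Python, from rig import telemetry, get_image, camera_params, close_job, env gives the robot as it stands.
- The arm moves only by the tool apply_moves, never from a script. Its argument "motion" is a list of rows, each an object of numbers: "tx", "ty", "tz": the shift along the tool's x, y, z in cm; "turn": the turn about the tool's z in degrees; "jaw": the gripper's target within -1 to 1 (fully open at 1, half-way at 0, shut at -1). In form: [{"tx": .., "ty": .., "tz": .., "turn": .., "jaw": ..}, ...]. A call has 1 to 5 rows; each row is the pose to reach, as a shift and turn from the pose measured when the call began, along the tool's axes at that moment; what a row does not reach only later rows make up. A row lasts 1/12 s, in which the tool goes at most 41.7 mm and 7.16 degrees, less where a joint would pass 70% of its speed; a pose out of reach is approached as far as the arm can. A call with a gripper value outside its range is refused whole. The fingers move at their own pace and stop on an object; "squeeze" is the grip in N (left out, the last holds). Time passes only in rows, so rows that repeat a pose let the fingers close. It gives the time, the measured TCP pose, the force and the opening at its end, in the units of the state.
- telemetry.observe(): the state, without advancing time (a new reading comes with each control period).
- get_image(name): name is "scene" or "top"; returns (picture, depth): 384x512x3 uint8, red, green, blue; 384x512 float32, m along the optical axis (not along the pixel's ray), 0 where there is no reading.
- camera_params(name): a dict with "fx", "fy", "cx", "cy" (pixels), "rvec" (rotation vector, rad) and "tvec" (3), from world to camera coordinates, as OpenCV has them. Camera axes: x right, y down, z forward; pixel columns grow to the right and rows downward; lengths in m; the calibration is good to about 2 mm. A picture is of the moment at which its call begins. camera_params takes no time and is no camera call.
- close_job(): hands the job in, once; it reports no verdict.
The state is a dict: "time_s": time; "q": joint angles; "qvel": joint speeds; "joint_efforts": joint torques, N m; "position": TCP position; "tool_rot": TCP orientation; "ft_force": force on the tool from outside, world axes, zero at the start; "wrist_torque": the same for the moment, N m; "grip_width": finger opening in m.
Only numpy, scipy, OpenCV 4.12 (cv2) and the standard library are available. Lean on these libraries where they do the work, as an engineer would, in place of code of your own. Each camera call takes 0.05 s, during which the arm holds its last target. There are 200 camera calls.

## Working session

There is one attempt and no reset: what is moved stays moved. The work goes in short steps, Python scripts to look and compute and a tool call to move; the robot and the scene stay as the last step left them, time stands still between calls to the robot, and variables do not carry over. Pictures are saved under pics/ and viewed, about 8 in all and at most 12, crops included, and the job is handed in when it is done.

Besides the shell and the picture viewer there is one more tool, called after ">>>" as name(argument=value, ...) on one line, values as JSON. apply_moves: Moves the arm, as the interface text tells. Its arguments: {"type":"object","properties":{"motion":{"type":"array"},"squeeze":{"type":"number"}},"required":["motion"]}

```bash
mkdir -p pics; ls; cat > h.py <<'E'
import numpy as np, cv2
from rig import telemetry, get_image, camera_params, close_job, env
def cam(n):
    p=camera_params(n); R=cv2.Rodrigues(np.array(p["rvec"],float))[0]; t=np.array(p["tvec"],float).ravel()
    return p,R,t
def cloud(n,d):
    p,R,t=cam(n); v,u=np.mgrid[:d.shape[0],:d.shape[1]]
    c=np.stack([(u-p["cx"])/p["fx"]*d,(v-p["cy"])/p["fy"]*d,d],-1)
    w=(c-t)@R; w[d==0]=np.nan; return w
def ray(n,u,v,z):
    p,R,t=cam(n); o=-R.T@t; k=R.T@np.array([(u-p["cx"])/p["fx"],(v-p["cy"])/p["fy"],1]); return o+k*(z-o[2])/k[2]
def proj(n,X):
    p,R,t=cam(n); c=R@np.array(X,float)+t; return p["fx"]*c[0]/c[2]+p["cx"],p["fy"]*c[1]/c[2]+p["cy"]
def shot(n,tag):
    im,d=get_image(n); np.savez(f"{tag}.npz",im=im,d=d); return im,d
E
python3 - <<'E'
from h import *
ims=[]
for n in("scene","top"):
    im,d=shot(n,n+"0"); ims.append(im)
    p,R,t=cam(n); print(n,p["fx"],-R.T@t,R[2])
    cv2.imwrite(f"pics/{n}0.png",cv2.resize(im[...,::-1],(800,600),interpolation=cv2.INTER_CUBIC))
print(telemetry.observe(),env.tip_extent)
E
```

```text
pics
scene 456.2522783508332 [-0.49238462  0.68605764  1.24157618] [ 0.65329228 -0.39312866 -0.64703868]
top 395.0182342172994 [0.43397061 0.0282133  1.6626219 ] [ 0.15645593 -0.01315702 -0.9875973 ]
{'time_s': 0.1, 'q': array([-8.06336327e+01,  2.18383123e+01,  7.43800940e+01, -3.59844859e-04,
        8.38561722e+01, -1.23351347e+01]), 'qvel': array([ 0.01077718, -0.03145011,  0.02771092,  0.03907634, -0.07887099,
        0.02590853]), 'joint_efforts': array([ 3.76130178e-03, -4.49223340e+01, -2.31655025e+01, -1.37733946e-04,
        3.65080014e-03,  1.93237128e-06]), 'position': array([ 0.20333254, -0.51075232,  0.22736429]), 'tool_rot': array([[ 9.29122658e-01,  3.69771603e-01, -2.17998783e-04],
       [ 3.69771568e-01, -9.29121812e-01,  1.28326929e-03],
       [ 2.71969117e-04, -1.27292432e-03, -9.99999153e-01]]), 'ft_force': array([-7.95269551e-01, -4.71447784e-04, -1.49992901e-01]), 'wrist_torque': array([ 0.03349755, -0.04537802, -0.01689857]), 'grip_width': 0.08586577750163746} 0.017
```

View pics/scene0.png

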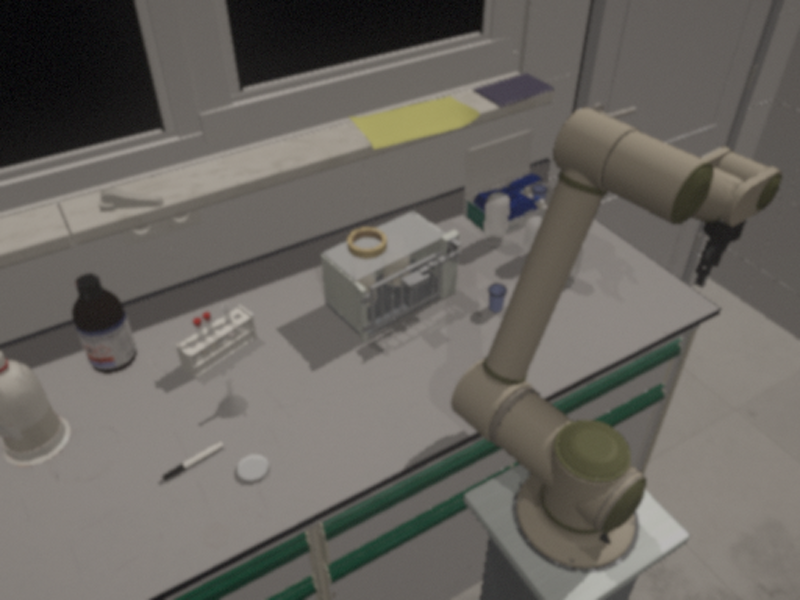

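View pics/top0.png

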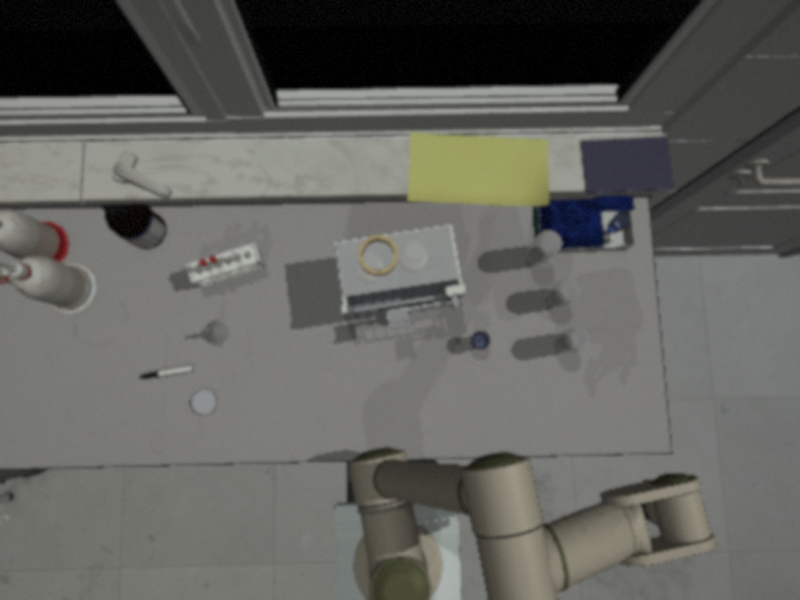

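The scene view shows the locker (front facing the robot) at about (390,270) of 800x600, with the cup at (497,297). In the top view the locker spans x 335–465 and y 230–312, with the post at (456,290), the lever at (398,316) and the cup at (480,341). Next I'll measure with depth and crops.

```bash
python3 - <<'E'
from h import *
for n,(x0,y0,w,h) in {"top":(200,135,180,100),"scene":(195,130,120,90)}.items():
    f=np.load(n+"0.npz"); im=f["im"][y0:y0+h,x0:x0+w]
    im=np.clip(im.astype(float)*1.5,0,255).astype(np.uint8)
    k=min(800//w,600//h); cv2.imwrite(f"pics/{n}c.png",cv2.resize(im[...,::-1],None,fx=k,fy=k,interpolation=cv2.INTER_CUBIC)); print(n,k)
    W=cloud(n,f["d"]); P=W.reshape(-1,3)
    m=(P[:,0]>.3)&(P[:,0]<.85)&(P[:,1]>-.3)&(P[:,1]<.35)
    P=P[m]
    for lo,hi in((.185,.205),(.163,.178),(.14,.16)):
        Q=P[(P[:,2]>lo)&(P[:,2]<hi)]
        print(n,lo,len(Q)); 
        if len(Q)>5:
            r=cv2.minAreaRect(Q[:,:2].astype(np.float32)); print(np.median(Q[:,2]),cv2.boxPoints(r).round(4).tolist(),r[1],r[2])
    Q=P[(P[:,2]>.185)&(P[:,2]<.21)]
    print(Q[:60].round(3).tolist())
E
```

```text
top 4
top 0.185 336
0.19414795739242102 [[0.6218000054359436, -0.14949999749660492], [0.7109000086784363, -0.19249999523162842], [0.8312000036239624, 0.057100001722574234], [0.7421000003814697, 0.10000000149011612]] (0.27704334259033203, 0.09891598671674728) 64.25358581542969
top 0.163 2528
0.17030740139141942 [[0.574400007724762, 0.11980000138282776], [0.6098999977111816, -0.18050000071525574], [0.8449000120162964, -0.1527000069618225], [0.8094000220298767, 0.147599995136261]] (0.2366291582584381, 0.30239635705947876) 6.737123966217041
top 0.14 321
0.15412557036599675 [[0.29120001196861267, 0.08470000326633453], [0.32829999923706055, -0.21639999747276306], [0.8481000065803528, -0.15240000188350677], [0.8109999895095825, 0.14869999885559082]] (0.5237213969230652, 0.3033573627471924) 7.018616676330566
[[0.812, 0.052, 0.192], [0.812, 0.049, 0.191], [0.809, 0.045, 0.202], [0.812, 0.041, 0.19], [0.81, 0.037, 0.197], [0.811, 0.033, 0.195], [0.81, 0.029, 0.199], [0.812, 0.026, 0.192], [0.809, 0.022, 0.201], [0.812, 0.018, 0.188], [0.808, 0.056, 0.193], [0.808, 0.052, 0.192], [0.808, 0.049,
[... 2558 characters left out ...]
0.037, 0.193], [0.803, 0.031, 0.188], [0.802, 0.028, 0.188], [0.8, 0.024, 0.188], [0.8, 0.019, 0.186], [0.799, 0.016, 0.186], [0.795, 0.013, 0.187], [0.788, 0.013, 0.191], [0.791, 0.007, 0.187], [0.787, 0.004, 0.189], [0.786, 0.0, 0.188], [0.781, -0.002, 0.19], [0.772, -0.001, 0.196], [0.776, -0.008, 0.191], [0.775, -0.012, 0.19], [0.773, -0.015, 0.19], [0.686, -0.163, 0.189], [0.678, -0.162, 0.194], [0.682, -0.17, 0.189], [0.679, -0.173, 0.189], [0.677, -0.176, 0.189], [0.799, 0.055, 0.195], [0.8, 0.05, 0.193], [0.801, 0.045, 0.19], [0.801, 0.041, 0.189], [0.8, 0.037, 0.188], [0.799, 0.029, 0.186], [0.78, -0.001, 0.186], [0.775, -0.007, 0.187], [0.769, -0.008, 0.191], [0.764, -0.01, 0.193]]
```

View pics/topc.png

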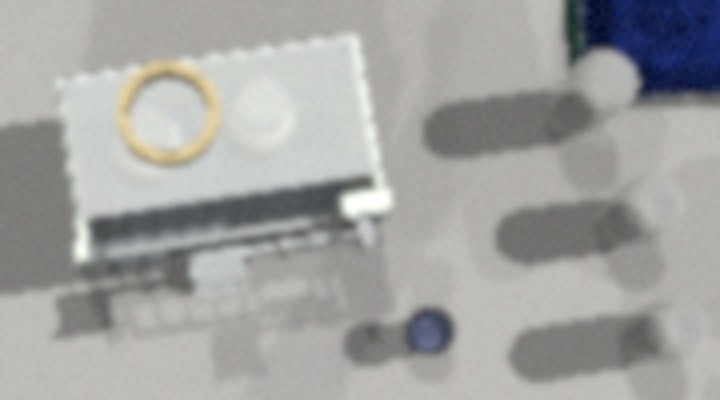

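View pics/scenec.png

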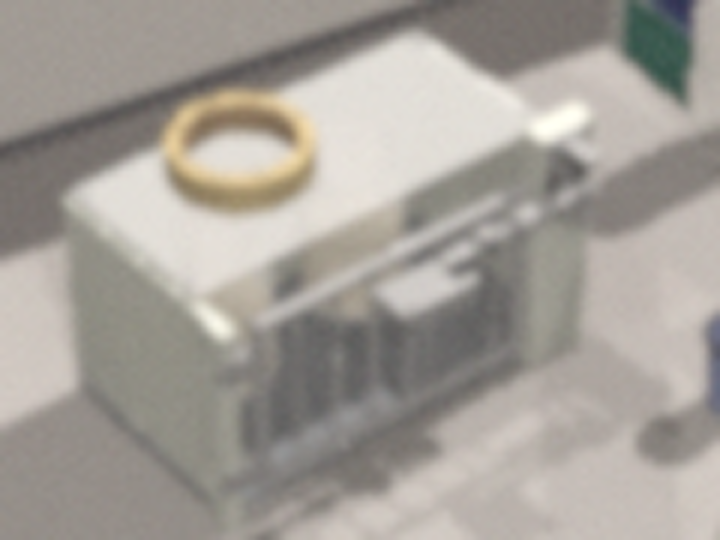

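Top crop (4x, offset 200,135): white post top at (367,203), lever plate at (220,272), cup at (430,330). Scene crop (6x, offset 195,130): pad at (425,295), with the latch bar running right to the catch at (570,160).

```bash
python3 - <<'E'
from h import *
f=np.load("top0.npz"); g=np.load("scene0.npz")
def c2(n,u,v): return ((u+.5)/4-.5+200,(v+.5)/4-.5+135) if n=="top" else ((u+.5)/6-.5+195,(v+.5)/6-.5+130)
pts=[("post","top",367,203,.195),("post","scene",562,121,.195),("pad","top",220,272,.16),("pad","scene",425,295,.155),
("BL","top",60,80,.17),("BR","top",357,38,.17),("FLpost","top",80,250,.17),("BL","scene",66,198,.17),("BR","scene",418,30,.17),
("FLbottom","scene",232,530,0),("FRbottom","scene",580,350,0)]
for a,n,u,v,z in pts: print(a,n,ray(n,*c2(n,u,v),z).round(4))
# bright post mask
g0=f["im"].astype(float).mean(-1); m=np.zeros_like(g0,np.uint8); m[178:194,280:302]=(g0[178:194,280:302]>160)
print("post mask",m.sum()); 
r=cv2.minAreaRect(np.argwhere(m)[:,::-1].astype(np.float32)); print(r,ray("top",*r[0],.195),[ray("top",*q,.195)[:2].round(4).tolist() for q in cv2.boxPoints(r)])
W=cloud("top",f["d"]); print("lever z top, rows196-210 cols 240-272")
for v in range(196,211): print(v,(W[v,240:272,2]*1000).round(0).astype(int).tolist())
W2=cloud("scene",g["d"]); print("scene z")
for v in range(172,188): print(v,(W2[v,255:277,2]*1000).round(0).astype(int).tolist())
c=W[198:208,245:266].reshape(-1,3); c=c[(c[:,2]>.14)&(c[:,2]<.19)]; print("top lever",c.mean(0),c.min(0),c.max(0),len(c))
c=W2[172:188,255:277].reshape(-1,3); c=c[(c[:,2]>.145)&(c[:,2]<.175)]; print("scene lever",c.mean(0),len(c))
# cup
hsv=cv2.cvtColor(f["im"],cv2.COLOR_RGB2HSV); m=np.zeros(g0.shape,bool); m[208:228,297:318]=hsv[208:228,297:318,1]>60
q=np.argwhere(m).mean(0); print("cup",ray("top",q[1],q[0],.06),m.sum())
E
```

```text
post top [ 0.6742 -0.1505  0.195 ]
post scene [ 0.6688 -0.1525  0.195 ]
pad top [ 0.6158 -0.0113  0.16  ]
pad scene [ 0.6062 -0.0102  0.155 ]
BL top [0.8049 0.1396 0.17  ]
BR top [ 0.8415 -0.15    0.17  ]
FLpost top [0.6384 0.1218 0.17  ]
BL scene [0.7911 0.1445 0.17  ]
BR scene [ 0.8357 -0.1468  0.17  ]
FLbottom scene [0.627  0.1207 0.    ]
FRbottom scene [ 0.6573 -0.1699  0.    ]
post mask 35
((291.4864807128906, 184.91893005371094), (3.2879798412323, 9.535140991210938), 80.53767395019531) [ 0.67595524 -0.15093795  0.195     ] [[0.6795, -0.1323], [0.6848, -0.168], [0.6724, -0.1696], [0.6671, -0.1339]]
lever z top, rows196-210 cols 240-272
196 [170, 161, 157, 163, 164, 160, 158, 157, 158, 161, 141, 16, 12, 13, 8, 13, 14, 103, 13, 14, 15, 78, 22, 32, 33, 154, 156, 158, 151, 158, 158, 161]
197 [164, 157, 160, 10, 16, 18, 18, 14, 10, 13, 104, 7, 9, 16, 9, 155, 152, 149, 153, 153, 151, 156, 143, 159, 146, 152, 147, 152, 155, 156, 164, 157]
198 [16, 18, 107, 14, 11, 8, 6, 17, 8, 153, 152, 151, 146, 153, 154, 154, 154, 154, 155, 155, 152, 154, 153, 151, 154, 150, 7, 2, -1, -1, 162, 155]
1
[... 2833 characters left out ...]
117, 3, 8, 8, 150, 149, 155, 157, 154, 153, 142, 16, 10, 11, 10, 10, 11, 9, 14, 5]
184 [11, 9, 107, 9, 10, 8, 12, 143, 154, 151, 147, 144, 86, 9, 7, 8, 8, 9, 12, 11, 7, 10]
185 [4, 3, 100, 8, 4, 11, 11, 8, 88, 146, 9, 75, 78, 12, 8, 13, 9, 8, 7, 11, 4, 11]
186 [8, 5, 104, 4, 6, 4, 4, 8, 84, 6, 6, 69, 68, 3, 8, 9, 4, 10, 5, 4, 4, 13]
187 [9, 8, 89, 11, 10, 7, 9, 15, 79, 9, 8, 62, 74, 8, 7, 17, 11, 9, 11, 7, 2, 6]
top lever [ 0.61745753 -0.01196541  0.15340618] [ 0.59719664 -0.05206119  0.14350882] [0.63566622 0.01757239 0.17235057] 140
scene lever [ 0.6144504  -0.01118692  0.15396358] 152
cup [ 0.56308383 -0.2250212   0.06      ] 58<stdin>:15: RuntimeWarning: invalid value encountered in cast
```

```bash
cat >> h.py <<'E'
YAW=np.radians(6.8); EX=np.array([np.cos(YAW),np.sin(YAW),0]); EY=np.array([-np.sin(YAW),np.cos(YAW),0])
def to_tool(target,yaw_deg=None):
    s=telemetry.observe(); R=s["tool_rot"]; d=R.T@(np.array(target)-s["position"])
    y=np.degrees(np.arctan2(R[1,0],R[0,0]))
    print("shift cm",(d*100).round(2),"yaw",y.round(2),"turn",None if yaw_deg is None else round(y-yaw_deg,2)); return d
E
python3 - <<'E'
from h import *
for n,(r0,r1,c0,c1) in {"top":(197,211,247,264),"scene":(172,187,255,277)}.items():
    f=np.load(n+"0.npz"); P=cloud(n,f["d"])[r0:r1,c0:c1].reshape(-1,3)
    lip=P[(P[:,2]>.162)&(P[:,2]<.18)&(P[:,0]<.61)]; pl=P[(P[:,2]>.145)&(P[:,2]<.158)]
    print(n,"lip",len(lip),np.nanmedian(lip,0),"->pad",np.median(lip,0)+.026*EX)
    print(" pl ex",np.percentile(pl@EX,[2,10,50,90,98]).round(4),"ey",np.percentile(pl@EY,[2,10,50,90,98]).round(4))
    print(" lip ex",np.percentile(lip@EX,[2,50,98]).round(4),"ey",np.percentile(lip@EY,[2,50,98]).round(4))
    d=f["d"]; W=cloud(n,d).reshape(-1,3)
    # gate top rail / roof back edge fit
    Q=W[(W[:,2]>.150)&(W[:,2]<.168)&(W[:,0]>.60)&(W[:,0]<.67)&(W[:,1]>-.1)&(W[:,1]<.1)&~((W[:,0]<.64)&(W[:,1]<.02)&(W[:,1]>-.04))]
    l=cv2.fitLine(Q[:,:2].astype(np.float32),cv2.DIST_HUBER,0,.003,.003).ravel(); print(" rail",len(Q),l,np.degrees(np.arctan2(-l[0],l[1])))
print("pad est",[(np.array(x)@EX,np.array(x)@EY) for x in [(.6742,-.1505,0),(.6688,-.1525,0)]])
to_tool([.617,-.012,.19],6.8)
E
```

```text
top lip 27 [ 0.59433545 -0.01205876  0.1693753 ] ->pad [ 0.62015255 -0.00898026  0.1693753 ]
 pl ex [0.5952 0.5988 0.6141 0.6289 0.6318] ey [-0.1115 -0.106  -0.0836 -0.0636 -0.0591]
 lip ex [0.585  0.5885 0.5923] ey [-0.1072 -0.0824 -0.0594]
 rail 170 [ 0.11279212 -0.9936186   0.644935    0.00338427] -173.52371
scene lip 21 [ 0.58909161 -0.01232769  0.16607803] ->pad [ 0.61490871 -0.00924919  0.16607803]
 pl ex [0.5827 0.5846 0.6183 0.637  0.6419] ey [-0.1281 -0.1095 -0.0823 -0.0616 -0.0571]
 lip ex [0.5772 0.5834 0.5896] ey [-0.1072 -0.0815 -0.0575]
 rail 153 [ 0.10590168 -0.9943766   0.64493203 -0.02434898] -173.92088
pad est [(np.float64(0.6516375483352989), np.float64(-0.22926926440227674)), (np.float64(0.6460387266549105), np.float64(-0.2306158139896347))]
shift cm [ 56.88 -31.04   3.79] yaw 21.7 turn 14.9
```

>>> apply_moves(motion=[{"tx": 2, "ty": -1.1, "jaw": -1}, {"tx": 5, "ty": -2.7, "jaw": -1}, {"tx": 8.2, "ty": -4.5, "jaw": -1}, {"tx": 11.4, "ty": -6.2, "jaw": -1}, {"tx": 14.6, "ty": -8, "jaw": -1}], squeeze=30)

```text
invalid input
```

>>> apply_moves(motion=[{"tx": 3.2, "ty": -1.75, "jaw": -1}, {"tx": 6.4, "ty": -3.5, "jaw": -1}, {"tx": 9.6, "ty": -5.2, "jaw": -1}, {"tx": 12.8, "ty": -7, "jaw": -1}, {"tx": 16, "ty": -8.7, "jaw": -1}])

```text
invalid input
```

>>> apply_moves(motion=[{"tx": 3.2, "ty": -1.75, "jaw": -1}, {"tx": 6.4, "ty": -3.5, "jaw": -1}, {"tx": 9.6, "ty": -5.2, "jaw": -1}, {"tx": 12.8, "ty": -7, "turn": 3, "jaw": -1}, {"tx": 15, "ty": -8.2, "turn": 8, "jaw": -1}])

```text
invalid input
```

```bash
python3 -c "
from h import *
to_tool([.6175,-.010,.202],6.6); print(telemetry.observe())"
```

```text
shift cm [ 57.   -31.21   2.59] yaw 21.7 turn 15.1
{'time_s': 0.1, 'q': array([-8.06336327e+01,  2.18383123e+01,  7.43800940e+01, -3.59844859e-04,
        8.38561722e+01, -1.23351347e+01]), 'qvel': array([ 0.01077718, -0.03145011,  0.02771092,  0.03907634, -0.07887099,
        0.02590853]), 'joint_efforts': array([ 3.76130178e-03, -4.49223340e+01, -2.31655025e+01, -1.37733946e-04,
        3.65080014e-03,  1.93237128e-06]), 'position': array([ 0.20333254, -0.51075232,  0.22736429]), 'tool_rot': array([[ 9.29122658e-01,  3.69771603e-01, -2.17998783e-04],
       [ 3.69771568e-01, -9.29121812e-01,  1.28326929e-03],
       [ 2.71969117e-04, -1.27292432e-03, -9.99999153e-01]]), 'ft_force': array([-7.95269551e-01, -4.71447784e-04, -1.49992901e-01]), 'wrist_torque': array([ 0.03349755, -0.04537802, -0.01689857]), 'grip_width': 0.08586577750163746}
```

Every key is needed in each row.

>>> apply_moves(motion=[{"tx": 2, "ty": -1.1, "tz": 0, "turn": 0, "jaw": -1}, {"tx": 5, "ty": -2.7, "tz": 0, "turn": 0, "jaw": -1}, {"tx": 8.2, "ty": -4.5, "tz": 0, "turn": 0, "jaw": -1}, {"tx": 11.4, "ty": -6.2, "tz": 0, "turn": 0, "jaw": -1}, {"tx": 14.6, "ty": -8, "tz": 0, "turn": 0, "jaw": -1}], squeeze=30)

```text
time_s: 0.52
position: [0.31, -0.381, 0.2272]
tool_rot: [[0.929, 0.369, -0.0], [0.369, -0.929, 0.002], [0.0, -0.002, -1.0]]
ft_force: [0.4, -0.1, 0.3]
grip_width: 0.0253
```

>>> apply_moves(motion=[{"tx": 3.2, "ty": -1.75, "tz": 0, "turn": 0, "jaw": -1}, {"tx": 6.4, "ty": -3.5, "tz": 0, "turn": 0, "jaw": -1}, {"tx": 9.6, "ty": -5.2, "tz": 0, "turn": 0, "jaw": -1}, {"tx": 12.8, "ty": -7, "tz": 0, "turn": 0, "jaw": -1}, {"tx": 16, "ty": -8.7, "tz": 0, "turn": 0, "jaw": -1}])

```text
time_s: 0.93
position: [0.4274, -0.2393, 0.2273]
tool_rot: [[0.929, 0.369, -0.001], [0.369, -0.929, 0.002], [0.0, -0.002, -1.0]]
ft_force: [-0.1, -1.7, 1.2]
grip_width: 0.0002
```

>>> apply_moves(motion=[{"tx": 3.2, "ty": -1.75, "tz": 0, "turn": 0, "jaw": -1}, {"tx": 6.4, "ty": -3.5, "tz": 0, "turn": 0, "jaw": -1}, {"tx": 9.6, "ty": -5.2, "tz": 0, "turn": 0, "jaw": -1}, {"tx": 12.6, "ty": -6.9, "tz": 0, "turn": 3, "jaw": -1}, {"tx": 14.6, "ty": -8, "tz": 0, "turn": 8, "jaw": -1}])

```text
time_s: 1.35
position: [0.5347, -0.1084, 0.2271]
tool_rot: [[0.972, 0.236, -0.001], [0.236, -0.972, 0.003], [-0.001, -0.003, -1.0]]
ft_force: [0.1, 0.5, 0.2]
grip_width: -0.0002
```

```bash
python3 -c "
from h import *
to_tool([.6175,-.010,.202],6.6); s=telemetry.observe(); print(s['position'],s['q'],s['grip_width'])"
```

```text
shift cm [10.37 -7.6   2.53] yaw 13.64 turn 7.04
[ 0.53471628 -0.10837063  0.22711411] [-23.95727267  21.44529317  75.0466644    0.13037567  83.64453324
  52.38875229] -0.0001829901783585567
```

>>> apply_moves(motion=[{"tx": 3.2, "ty": -2.3, "tz": 0, "turn": 3, "jaw": -1}, {"tx": 6.3, "ty": -4.6, "tz": 0, "turn": 5, "jaw": -1}, {"tx": 8.8, "ty": -6.5, "tz": 0, "turn": 7, "jaw": -1}, {"tx": 10.4, "ty": -7.6, "tz": 0.5, "turn": 7, "jaw": -1}, {"tx": 10.4, "ty": -7.6, "tz": 1.5, "turn": 7, "jaw": -1}])

```text
time_s: 1.77
position: [0.6197, -0.007, 0.2121]
tool_rot: [[0.993, 0.119, 0.0], [0.119, -0.993, 0.003], [0.001, -0.003, -1.0]]
ft_force: [-0.4, -0.1, 0.4]
grip_width: 0.0001
```

```bash
python3 - <<'E'
from h import *
to_tool([.6175,-.010,.202],6.6)
im,d=shot("top","top1"); im2,d2=shot("scene","scene1")
a=cv2.resize(im[160:235,210:310,::-1],(400,300),interpolation=cv2.INTER_CUBIC); b=cv2.resize(im2[120:210,205:325,::-1],(400,300),interpolation=cv2.INTER_CUBIC)
cv2.imwrite("pics/hov.png",np.clip(np.hstack([a,b])*1.5,0,255).astype(np.uint8))
for n in("top","scene"): print(n,proj(n,telemetry.observe()["position"]-[0,0,.017]),proj(n,[.6175,-.010,.152]))
E
```

```text
shift cm [-0.26  0.28  1.01] yaw 6.85 turn 0.25
top (np.float64(254.35311830894923), np.float64(201.24014634835265)) (np.float64(254.2363628379094), np.float64(202.44442169398545))
scene (np.float64(263.81943707477416), np.float64(169.25448188156744)) (np.float64(263.7731918938871), np.float64(177.71814496035273))
```

View pics/hov.png

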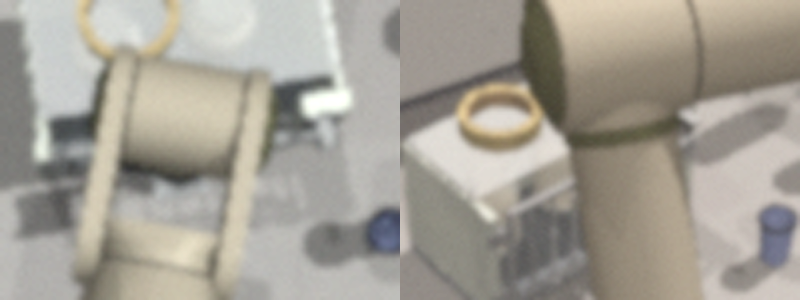

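The picture shows the arm hiding the lever in both views: wrist over (180,110) on the left, link over the gate on the right. I'll rely on the measured points and the force readings.

>>> apply_moves(motion=[{"tx": -0.3, "ty": 0.3, "tz": 0.3, "turn": 0, "jaw": -1}, {"tx": -0.3, "ty": 0.3, "tz": 1.0, "turn": 0, "jaw": -1}, {"tx": -0.3, "ty": 0.3, "tz": 1.8, "turn": 0, "jaw": -1}, {"tx": -0.3, "ty": 0.3, "tz": 2.6, "turn": 0, "jaw": -1}, {"tx": -0.3, "ty": 0.3, "tz": 3.2, "turn": 0, "jaw": -1}])

```text
time_s: 2.28
position: [0.6138, -0.0132, 0.1769]
tool_rot: [[0.993, 0.116, -0.006], [0.116, -0.993, 0.004], [-0.006, -0.005, -1.0]]
ft_force: [-0.4, -0.2, -0.8]
grip_width: -0.0001
```

>>> apply_moves(motion=[{"tx": 0, "ty": 0, "tz": 0.3, "turn": 0, "jaw": -1}, {"tx": 0, "ty": 0, "tz": 0.6, "turn": 0, "jaw": -1}, {"tx": 0, "ty": 0, "tz": 0.9, "turn": 0, "jaw": -1}, {"tx": 0, "ty": 0, "tz": 0.9, "turn": 0, "jaw": -1}])

```text
time_s: 2.62
position: [0.6136, -0.0131, 0.1674]
tool_rot: [[0.993, 0.116, -0.007], [0.116, -0.993, 0.004], [-0.007, -0.005, -1.0]]
ft_force: [0.2, -0.0, -0.5]
grip_width: 0.0001
```

>>> apply_moves(motion=[{"tx": 0.2, "ty": -0.1, "tz": 0.15, "turn": 0, "jaw": -1}, {"tx": 0.2, "ty": -0.1, "tz": 0.3, "turn": 0, "jaw": -1}, {"tx": 0.2, "ty": -0.1, "tz": 0.3, "turn": 0, "jaw": -1}])

```text
time_s: 2.87
position: [0.6155, -0.0117, 0.1642]
tool_rot: [[0.993, 0.116, -0.007], [0.116, -0.993, 0.004], [-0.007, -0.005, -1.0]]
ft_force: [-0.2, -0.7, -0.3]
grip_width: -0.0001
```

>>> apply_moves(motion=[{"tx": 0, "ty": 0, "tz": 0.1, "turn": 0, "jaw": -1}, {"tx": 0, "ty": 0, "tz": 0.2, "turn": 0, "jaw": -1}, {"tx": 0, "ty": 0, "tz": 0.2, "turn": 0, "jaw": -1}])

```text
time_s: 3.12
position: [0.6154, -0.0117, 0.162]
tool_rot: [[0.993, 0.116, -0.008], [0.116, -0.993, 0.004], [-0.007, -0.005, -1.0]]
ft_force: [-0.3, 0.2, -0.0]
grip_width: -0.0001
```

>>> apply_moves(motion=[{"tx": 0, "ty": 0, "tz": 0.1, "turn": 0, "jaw": -1}, {"tx": 0, "ty": 0, "tz": 0.2, "turn": 0, "jaw": -1}, {"tx": 0, "ty": 0, "tz": 0.2, "turn": 0, "jaw": -1}])

```text
time_s: 3.37
position: [0.6153, -0.0117, 0.1598]
tool_rot: [[0.993, 0.116, -0.008], [0.116, -0.993, 0.004], [-0.007, -0.005, -1.0]]
ft_force: [-0.2, -0.7, 1.2]
grip_width: -0.0002
```

```bash
python3 - <<'E'
from h import *
im2,d2=shot("scene","scene2"); im,d=shot("top","top2")
s=telemetry.observe(); print(s["position"],s["ft_force"],s["wrist_torque"])
X=s["position"]-[0,0,.017]
for n in("top","scene"): print(n,proj(n,X))
b=cv2.resize(im2[130:205,230:330,::-1],(400,300),interpolation=cv2.INTER_CUBIC)
a=cv2.resize(im[170:230,240:320,::-1],(400,300),interpolation=cv2.INTER_CUBIC)
cv2.imwrite("pics/p2.png",np.clip(np.hstack([a,b])*1.5,0,255).astype(np.uint8))
E
```

```text
[ 0.6153866  -0.01169737  0.15995784] [ 0.09343366 -0.6023322  -0.32942034] [ 0.00669713 -0.0436161  -0.04906818]
top (np.float64(254.63484595537116), np.float64(203.26049014604817))
scene (np.float64(264.43428798408246), np.float64(179.73358937585388))
```

View pics/p2.png

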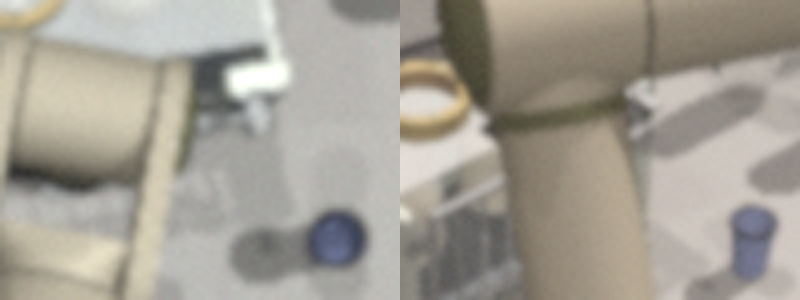

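Picture: the arm still covers the lever, and only the catch end is visible at (255,110) on the left and (640,100) on the right. I'll average force readings and continue in small steps.

>>> apply_moves(motion=[{"tx": 0, "ty": 0, "tz": 0.1, "turn": 0, "jaw": -1}, {"tx": 0, "ty": 0, "tz": 0.2, "turn": 0, "jaw": -1}, {"tx": 0, "ty": 0, "tz": 0.2, "turn": 0, "jaw": -1}])

```text
time_s: 3.72
position: [0.6153, -0.0117, 0.1577]
tool_rot: [[0.993, 0.116, -0.008], [0.116, -0.993, 0.004], [-0.007, -0.005, -1.0]]
ft_force: [0.1, -0.5, 0.6]
grip_width: -0.0004
```

```bash
cat >> h.py <<'E'
def feel(k=4):
    F=[]
    for _ in range(k): get_image("top"); s=telemetry.observe(); F.append(s["ft_force"])
    print("t",s["time_s"],"pos",s["position"].round(4),"F",np.mean(F,0).round(2),"sd",np.std(F,0).round(2),"eff",s["joint_efforts"].round(2))
E
python3 - <<'E'
from h import *
feel()
d0=np.load("top0.npz"); d2=np.load("top2.npz")
A=cloud("top",d0["d"])[...,2]*1000; B=cloud("top",d2["d"])[...,2]*1000
for v in range(186,198): print(v,A[v,278:297].round(0).tolist(),"|",B[v,278:297].round(0).tolist())
E
```

```text
t 3.9167 pos [ 0.6154 -0.0117  0.158 ] F [-0.41 -0.33 -0.31] sd [0.46 0.56 1.03] eff [-0.000e+00 -5.278e+01 -2.219e+01  1.000e-02  2.000e-02 -0.000e+00]
186 [16.0, 10.0, 12.0, 19.0, 16.0, 10.0, 167.0, 191.0, 195.0, 189.0, 197.0, 190.0, 194.0, 200.0, 191.0, 192.0, 192.0, 187.0, 195.0] | [444.0, 9.0, 13.0, 16.0, 15.0, 16.0, 155.0, 188.0, 198.0, 190.0, 195.0, 192.0, 194.0, 194.0, 190.0, 196.0, 197.0, 201.0, 197.0]
187 [16.0, 20.0, 8.0, 16.0, 14.0, 124.0, 152.0, 173.0, 197.0, 195.0, 189.0, 193.0, 195.0, 200.0, 197.0, 189.0, 192.0, 195.0, 195.0] | [436.0, 16.0, 13.0, 9.0, 11.0, 121.0, 149.0, 183.0, 191.0, 199.0, 196.0, 200.0, 196.0, 193.0, 197.0, 197.0, 191.0, 200.0, 195.0]
188 [9.0, 15.0, 20.0, 15.0, 16.0, 112.0, 151.0, 183.0, 197.0, 189.0, 190.0, 197.0, 200.0, 194.0, 194.0, 197.0, 194.0, 194.0, 178.0] | [446.0, 8.0, 20.0, 10.0, 13.0, 114.0, 157.0, 182.0, 197.0, 196.0, 196.0, 195.0, 197.0, 194.0, 190.0, 198.0, 196.0, 194.0, 177.0]
189 [157.0, 162.0, 159.0, 166.0, 163.0, 117.0, 135.0, 175.0, 186.0, 189.0, 192.0, 197.0, 197.0, 194.0, 192.0, 185.0, 183.0, 155.0, 158.0] | [446.0, 437.0, 164.
[... 1479 characters left out ...]
52.0, 159.0, 148.0, 153.0, 11.0, 0.0, 4.0, 138.0, 188.0, 186.0, 189.0, 193.0, -6.0, -7.0, 3.0] | [448.0, 155.0, 159.0, 165.0, 162.0, 162.0, 155.0, 152.0, 8.0, 6.0, -1.0, 141.0, 184.0, 198.0, 188.0, 192.0, 0.0, 3.0, 4.0]
196 [156.0, 155.0, 163.0, 159.0, 146.0, 154.0, -2.0, 6.0, -2.0, -3.0, -1.0, 138.0, 168.0, 190.0, 195.0, 191.0, 1.0, 1.0, 0.0] | [446.0, 161.0, 154.0, 164.0, 154.0, 155.0, 10.0, 4.0, -5.0, -7.0, -1.0, 140.0, 159.0, 189.0, 189.0, 193.0, 4.0, 0.0, -3.0]
197 [152.0, 152.0, 3.0, -5.0, -7.0, -0.0, -3.0, 6.0, -3.0, 4.0, 3.0, 133.0, -0.0, 4.0, 2.0, -4.0, -2.0, -2.0, 3.0] | [442.0, 149.0, -1.0, 3.0, -9.0, -1.0, 8.0, -7.0, -2.0, -2.0, -1.0, 135.0, 1.0, -1.0, -1.0, -4.0, 6.0, 3.0, -4.0]
```

```bash
python3 - <<'E'
from h import *
print(env.tip_extent,[a for a in dir(env) if a[0]!='_'])
f=np.load("scene0.npz"); P=cloud("scene",f["d"]).reshape(-1,3)
Q=P[(abs(P[:,0]-.203)<.09)&(abs(P[:,1]+.511)<.09)&(P[:,2]>.12)&(P[:,2]<.36)]
print(len(Q),np.sort(Q[:,2])[:25].round(3)); print(Q[np.argsort(Q[:,2])[:15]].round(3))
for n in("scene0","scene1","scene2","top1","top2"):
    m=n[:-1]; P=cloud(m,np.load(n+".npz")["d"]).reshape(-1,3)
    Q=P[(abs(P[:,0]-.616)<.05)&(abs(P[:,1]+.0117)<.05)&(P[:,2]>.13)&(P[:,2]<.3)]; print(n,len(Q),Q[np.argsort(Q[:,2])][:12].round(3).tolist())
E
```

```text
0.017 ['MotionError', 'tip_extent']
352 [0.238 0.239 0.239 0.244 0.246 0.247 0.247 0.247 0.248 0.248 0.249 0.249
 0.249 0.249 0.25  0.252 0.253 0.254 0.254 0.254 0.254 0.255 0.256 0.256
 0.256]
[[ 0.178 -0.474  0.238]
 [ 0.184 -0.471  0.239]
 [ 0.215 -0.556  0.239]
 [ 0.188 -0.464  0.244]
 [ 0.192 -0.463  0.246]
 [ 0.176 -0.468  0.247]
 [ 0.206 -0.553  0.247]
 [ 0.174 -0.471  0.247]
 [ 0.175 -0.476  0.248]
 [ 0.192 -0.467  0.248]
 [ 0.207 -0.548  0.249]
 [ 0.176 -0.463  0.249]
 [ 0.183 -0.461  0.249]
 [ 0.176 -0.472  0.249]
 [ 0.208 -0.554  0.25 ]]
scene0 225 [[0.642, 0.035, 0.133], [0.641, -0.053, 0.135], [0.637, 0.034, 0.136], [0.644, 0.034, 0.136], [0.652, -0.042, 0.137], [0.64, 0.032, 0.138], [0.65, -0.049, 0.141], [0.646, 0.002, 0.141], [0.646, -0.042, 0.141], [0.651, -0.045, 0.141], [0.653, -0.042, 0.141], [0.595, -0.011, 0.142]]
scene1 33 [[0.636, 0.035, 0.132], [0.639, 0.033, 0.134], [0.639, 0.037, 0.136], [0.641, 0.032, 0.137], [0.641, 0.036, 0.139], [0.645, 0.003, 0.142], [0.628, 0.013, 0.144], [0.642, 0.031, 0.146], [0.633, 0.015, 0.146], [0.645, 0.025, 0.146], [0.639, 0.0
[... 183 characters left out ...]
0.635, 0.014, 0.144], [0.639, 0.033, 0.144], [0.64, 0.032, 0.148], [0.644, 0.034, 0.15], [0.643, 0.009, 0.15], [0.641, 0.018, 0.151]]
top1 57 [[0.608, -0.036, 0.146], [0.604, -0.013, 0.147], [0.604, -0.009, 0.148], [0.6, -0.001, 0.149], [0.604, 0.01, 0.15], [0.604, -0.001, 0.15], [0.6, 0.003, 0.15], [0.604, -0.016, 0.151], [0.6, -0.009, 0.151], [0.604, -0.024, 0.151], [0.603, -0.036, 0.152], [0.604, 0.003, 0.152]]
top2 29 [[0.601, 0.011, 0.149], [0.6, 0.007, 0.158], [0.591, -0.001, 0.165], [0.591, -0.004, 0.166], [0.594, -0.001, 0.169], [0.597, -0.039, 0.169], [0.59, -0.008, 0.169], [0.594, -0.035, 0.17], [0.591, 0.007, 0.17], [0.59, -0.012, 0.17], [0.59, 0.011, 0.172], [0.59, 0.003, 0.172]]
```

>>> apply_moves(motion=[{"tx": 0, "ty": 0, "tz": 0.1, "turn": 0, "jaw": -1}, {"tx": 0, "ty": 0, "tz": 0.2, "turn": 0, "jaw": -1}, {"tx": 0, "ty": 0, "tz": 0.2, "turn": 0, "jaw": -1}])

```text
time_s: 4.17
position: [0.6152, -0.0117, 0.1557]
tool_rot: [[0.993, 0.116, -0.008], [0.116, -0.993, 0.004], [-0.008, -0.005, -1.0]]
ft_force: [0.8, -0.3, 0.1]
grip_width: 0.0003
```

>>> apply_moves(motion=[{"tx": 0, "ty": 0, "tz": 0.1, "turn": 0, "jaw": -1}, {"tx": 0, "ty": 0, "tz": 0.2, "turn": 0, "jaw": -1}, {"tx": 0, "ty": 0, "tz": 0.2, "turn": 0, "jaw": -1}])

```text
time_s: 4.42
position: [0.6152, -0.0116, 0.1534]
tool_rot: [[0.993, 0.116, -0.008], [0.116, -0.993, 0.004], [-0.008, -0.005, -1.0]]
ft_force: [0.1, 0.9, 0.0]
grip_width: 0.0
```

```bash
cat >> h.py <<'E'
def bar():
    im,d=get_image("top"); W=cloud("top",d); A=cloud("top",np.load("top0.npz")["d"])
    g=lambda M:np.nanmedian(M[193:195,280:289,2])*1000
    h=lambda M:np.nanmedian(M[208:210,249:262,2])*1000
    print("bar z",g(A).round(1),"->",g(W).round(1),"lip z",h(A).round(1),h(W).round(1),W[207:211,249:262,2].round(3).tolist() if 0 else "")
E
python3 -c "
from h import *
feel();bar();bar()"
```

```text
t 4.6167 pos [ 0.6153 -0.0116  0.1537] F [-0.18 -0.01 -0.09] sd [0.08 0.73 0.33] eff [-0.000e+00 -5.284e+01 -2.207e+01  1.000e-02  3.000e-02 -0.000e+00]
bar z 156.0 -> 156.3 lip z 167.2 168.0 
bar z 156.0 -> 156.3 lip z 167.2 169.6
```

>>> apply_moves(motion=[{"tx": 0, "ty": 0, "tz": 0.1, "turn": 0, "jaw": -1}, {"tx": 0, "ty": 0, "tz": 0.2, "turn": 0, "jaw": -1}, {"tx": 0, "ty": 0, "tz": 0.2, "turn": 0, "jaw": -1}])

```text
time_s: 4.97
position: [0.6151, -0.0116, 0.1515]
tool_rot: [[0.993, 0.116, -0.008], [0.116, -0.993, 0.004], [-0.008, -0.005, -1.0]]
ft_force: [1.0, -0.3, 0.2]
grip_width: 0.0003
```

>>> apply_moves(motion=[{"tx": 0, "ty": 0, "tz": 0.1, "turn": 0, "jaw": -1}, {"tx": 0, "ty": 0, "tz": 0.2, "turn": 0, "jaw": -1}, {"tx": 0, "ty": 0, "tz": 0.2, "turn": 0, "jaw": -1}])

```text
time_s: 5.22
position: [0.615, -0.0116, 0.1492]
tool_rot: [[0.993, 0.116, -0.009], [0.116, -0.993, 0.004], [-0.008, -0.005, -1.0]]
ft_force: [-0.5, 1.0, -0.4]
grip_width: -0.0003
```

```bash
python3 -c "
from h import *
feel();bar()"
```

```text
t 5.4167 pos [ 0.6152 -0.0116  0.1495] F [-0.31 -0.33  0.1 ] sd [0.47 0.47 0.45] eff [-0.000e+00 -5.290e+01 -2.195e+01  1.000e-02  3.000e-02 -0.000e+00]
bar z 156.0 -> 155.5 lip z 167.2 170.1
```

```bash
python3 - <<'E'
from h import *
f=np.load("scene0.npz"); W=cloud("scene",f["d"]); P=W.reshape(-1,3)
c=np.array([.2033,-.5108]); X=np.array([.929,.37]); Y=np.array([.37,-.929])
q=(P[:,:2]-c); m=(np.linalg.norm(q,axis=1)<.11)&(P[:,2]>.1)&(P[:,2]<.42); q=q[m]; z=P[m,2]
for lo in np.arange(.2,.42,.01):
    s=(z>=lo)&(z<lo+.01)
    if s.sum(): print(lo.round(2),s.sum(),"x",(q[s]@X).min().round(3),(q[s]@X).max().round(3),"y",(q[s]@Y).min().round(3),(q[s]@Y).max().round(3))
u,v=[int(round(t)) for t in proj("scene",[.2033,-.5108,.227])]; print(u,v)
im=f["im"][v-45:v+30,u-50:u+50,::-1]; im=cv2.resize(im,(800,600),interpolation=cv2.INTER_CUBIC)
for dz,col in((0,(0,0,255)),(-.017,(0,255,0)),(.052,(255,0,0))):
    for dy in(-.0425,.0425):
        a,b=proj("scene",[.2033+Y[0]*dy,-.5108+Y[1]*dy,.2274+dz]); cv2.circle(im,(int((a-u+50.5)*8),int((b-v+45.5)*8)),4,col,-1)
cv2.imwrite("pics/g.png",np.clip(im*1.6,0,255).astype(np.uint8))
E
```

```text
0.23 3 x -0.01 -0.003 y -0.044 0.046
0.24 12 x -0.014 0.007 y -0.055 0.042
0.25 15 x -0.014 0.007 y -0.061 0.052
0.26 23 x -0.014 0.007 y -0.06 0.045
0.27 12 x -0.014 0.003 y -0.062 0.043
0.28 7 x -0.016 0.001 y -0.07 0.049
0.29 40 x -0.016 0.011 y -0.076 -0.031
0.3 21 x -0.02 0.009 y -0.075 0.028
0.31 31 x -0.02 0.009 y -0.074 0.019
0.32 46 x -0.023 0.016 y -0.073 0.013
0.33 59 x -0.023 0.017 y -0.074 0.006
0.34 52 x -0.015 0.009 y -0.073 -0.027
0.35 31 x -0.039 0.014 y -0.044 -0.006
0.36 65 x -0.04 0.033 y -0.041 0.003
0.37 62 x -0.04 0.031 y -0.041 0.002
0.38 58 x -0.04 0.026 y -0.042 -0.008
0.39 58 x -0.04 0.017 y -0.039 -0.007
0.4 24 x -0.04 0.008 y -0.04 0.002
450 179
```

View pics/g.png

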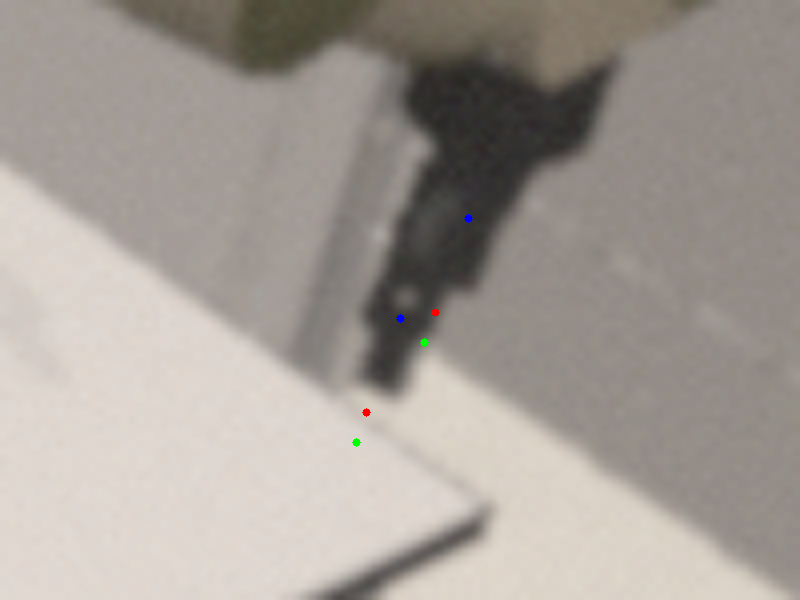

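The open fingertips at (385,390) sit about 12 mm above the TCP mark at (366,412). So the shut tips are about level with the TCP, not 17 mm ahead as stated. That puts the tips just reaching the pad now, so I'll continue by feel.

>>> apply_moves(motion=[{"tx": 0, "ty": 0, "tz": 0.1, "turn": 0, "jaw": -1}, {"tx": 0, "ty": 0, "tz": 0.2, "turn": 0, "jaw": -1}, {"tx": 0, "ty": 0, "tz": 0.2, "turn": 0, "jaw": -1}])

```text
time_s: 5.72
position: [0.6153, -0.0116, 0.1477]
tool_rot: [[0.993, 0.116, -0.008], [0.116, -0.993, 0.004], [-0.007, -0.005, -1.0]]
ft_force: [-1.3, 1.2, 3.5]
grip_width: -0.0001
```

>>> apply_moves(motion=[{"tx": 0, "ty": 0, "tz": 0.1, "turn": 0, "jaw": -1}, {"tx": 0, "ty": 0, "tz": 0.2, "turn": 0, "jaw": -1}, {"tx": 0, "ty": 0, "tz": 0.2, "turn": 0, "jaw": -1}])

```text
time_s: 5.97
position: [0.6153, -0.0117, 0.1457]
tool_rot: [[0.993, 0.116, -0.007], [0.116, -0.993, 0.004], [-0.007, -0.005, -1.0]]
ft_force: [-1.1, -0.1, 2.7]
grip_width: 0.0002
```

```bash
python3 -c "
from h import *
feel();bar()"
```

```text
t 6.1667 pos [ 0.6153 -0.0116  0.1457] F [-0.43  0.1   2.4 ] sd [0.92 0.37 0.07] eff [-6.000e-02 -5.152e+01 -2.124e+01  1.000e-02 -7.000e-02 -0.000e+00]
bar z 156.0 -> 158.0 lip z 167.2 167.1
```

Contact was at TCP z ≈ 0.149 with about 2.4 N, and the bar is starting to rise.

>>> apply_moves(motion=[{"tx": 0, "ty": 0, "tz": 0.1, "turn": 0, "jaw": -1}, {"tx": 0, "ty": 0, "tz": 0.2, "turn": 0, "jaw": -1}, {"tx": 0, "ty": 0, "tz": 0.2, "turn": 0, "jaw": -1}])

```text
time_s: 6.47
position: [0.6153, -0.0117, 0.1435]
tool_rot: [[0.993, 0.116, -0.008], [0.116, -0.993, 0.004], [-0.007, -0.005, -1.0]]
ft_force: [-0.7, -0.2, 3.4]
grip_width: 0.0001
```

>>> apply_moves(motion=[{"tx": 0, "ty": 0, "tz": 0.1, "turn": 0, "jaw": -1}, {"tx": 0, "ty": 0, "tz": 0.15, "turn": 0, "jaw": -1}, {"tx": 0, "ty": 0, "tz": 0.15, "turn": 0, "jaw": -1}])

```text
time_s: 6.72
position: [0.6153, -0.0118, 0.1419]
tool_rot: [[0.993, 0.116, -0.008], [0.116, -0.993, 0.004], [-0.007, -0.005, -1.0]]
ft_force: [-0.4, -0.0, 1.9]
grip_width: -0.0002
```

```bash
python3 -c "
from h import *
feel();bar()"
```

```text
t 6.9167 pos [ 0.6153 -0.0117  0.142 ] F [-0.42 -0.79  2.43] sd [0.36 0.35 0.67] eff [ 4.400e-01 -5.154e+01 -2.096e+01  2.000e-01  3.000e-02 -0.000e+00]
bar z 156.0 -> 161.8 lip z 167.2 221.3
```

>>> apply_moves(motion=[{"tx": 0, "ty": 0, "tz": 0.1, "turn": 0, "jaw": -1}, {"tx": 0, "ty": 0, "tz": 0.15, "turn": 0, "jaw": -1}, {"tx": 0, "ty": 0, "tz": 0.15, "turn": 0, "jaw": -1}])

```text
time_s: 7.22
position: [0.6153, -0.0118, 0.1404]
tool_rot: [[0.993, 0.116, -0.008], [0.116, -0.993, 0.004], [-0.007, -0.005, -1.0]]
ft_force: [-0.0, -0.9, 3.2]
grip_width: 0.0
```

>>> apply_moves(motion=[{"tx": 0, "ty": 0, "tz": 0.1, "turn": 0, "jaw": -1}, {"tx": 0, "ty": 0, "tz": 0.15, "turn": 0, "jaw": -1}, {"tx": 0, "ty": 0, "tz": 0.15, "turn": 0, "jaw": -1}])

```text
time_s: 7.47
position: [0.6153, -0.0119, 0.1388]
tool_rot: [[0.993, 0.116, -0.008], [0.116, -0.993, 0.004], [-0.007, -0.004, -1.0]]
ft_force: [0.8, -2.1, 2.4]
grip_width: 0.0
```

```bash
python3 -c "
from h import *
feel();bar()"
```

```text
t 7.6667 pos [ 0.6153 -0.0118  0.1389] F [ 0.19 -1.69  2.32] sd [0.3  0.29 0.37] eff [  0.89 -51.53 -20.67   0.37   0.12  -0.  ]
bar z 156.0 -> 166.2 lip z 167.2 277.4
```

>>> apply_moves(motion=[{"tx": 0, "ty": 0, "tz": 0.1, "turn": 0, "jaw": -1}, {"tx": 0, "ty": 0, "tz": 0.15, "turn": 0, "jaw": -1}, {"tx": 0, "ty": 0, "tz": 0.15, "turn": 0, "jaw": -1}])

```text
time_s: 7.97
position: [0.6153, -0.0118, 0.1373]
tool_rot: [[0.993, 0.116, -0.008], [0.116, -0.993, 0.004], [-0.007, -0.005, -1.0]]
ft_force: [-0.1, -1.9, 2.9]
grip_width: 0.0002
```

>>> apply_moves(motion=[{"tx": 0, "ty": 0, "tz": 0.1, "turn": 0, "jaw": -1}, {"tx": 0, "ty": 0, "tz": 0.1, "turn": 0, "jaw": -1}])

```text
time_s: 8.13
position: [0.6153, -0.0118, 0.1362]
tool_rot: [[0.993, 0.116, -0.008], [0.116, -0.993, 0.004], [-0.007, -0.005, -1.0]]
ft_force: [0.6, -1.8, 3.5]
grip_width: -0.0002
```

```bash
python3 -c "
from h import *
feel();bar()"
```

```text
t 8.3333 pos [ 0.6153 -0.0118  0.1363] F [-0.28 -1.24  3.17] sd [0.35 0.57 0.53] eff [  0.8  -51.56 -20.63   0.34   0.1   -0.  ]
bar z 156.0 -> 167.3 lip z 167.2 275.6
```

>>> apply_moves(motion=[{"tx": 0, "ty": 0, "tz": 0.1, "turn": 0, "jaw": -1}, {"tx": 0, "ty": 0, "tz": 0.1, "turn": 0, "jaw": -1}, {"tx": 0, "ty": 0, "tz": 0.1, "turn": 0, "jaw": -1}])

```text
time_s: 8.63
position: [0.6152, -0.0117, 0.1352]
tool_rot: [[0.993, 0.116, -0.008], [0.116, -0.993, 0.004], [-0.007, -0.005, -1.0]]
ft_force: [-0.1, -0.8, 2.7]
grip_width: 0.0005
```

>>> apply_moves(motion=[{"tx": 0, "ty": 0, "tz": 0.1, "turn": 0, "jaw": -1}, {"tx": 0, "ty": 0, "tz": 0.1, "turn": 0, "jaw": -1}, {"tx": 0, "ty": 0, "tz": 0.1, "turn": 0, "jaw": -1}])

```text
time_s: 8.88
position: [0.6152, -0.0117, 0.1341]
tool_rot: [[0.993, 0.116, -0.008], [0.116, -0.993, 0.004], [-0.007, -0.005, -1.0]]
ft_force: [-0.7, -0.8, 3.4]
grip_width: 0.0001
```

```bash
python3 -c "
from h import *
feel();bar()"
```

```text
t 9.0833 pos [ 0.6152 -0.0117  0.1342] F [ 0.08 -0.78  2.63] sd [0.26 0.44 0.41] eff [  0.69 -51.61 -20.58   0.29   0.1   -0.  ]
bar z 156.0 -> 168.1 lip z 167.2 279.0
```

>>> apply_moves(motion=[{"tx": 0, "ty": 0, "tz": 0.1, "turn": 0, "jaw": -1}, {"tx": 0, "ty": 0, "tz": 0.1, "turn": 0, "jaw": -1}, {"tx": 0, "ty": 0, "tz": 0.1, "turn": 0, "jaw": -1}])

```text
time_s: 9.38
position: [0.6152, -0.0117, 0.1331]
tool_rot: [[0.993, 0.116, -0.008], [0.116, -0.993, 0.004], [-0.007, -0.005, -1.0]]
ft_force: [0.6, -0.9, 2.7]
grip_width: 0.0001
```

>>> apply_moves(motion=[{"tx": 0, "ty": 0, "tz": 0.1, "turn": 0, "jaw": -1}, {"tx": 0, "ty": 0, "tz": 0.1, "turn": 0, "jaw": -1}, {"tx": 0, "ty": 0, "tz": 0.1, "turn": 0, "jaw": -1}])

```text
time_s: 9.63
position: [0.6152, -0.0117, 0.132]
tool_rot: [[0.993, 0.116, -0.008], [0.116, -0.993, 0.004], [-0.007, -0.005, -1.0]]
ft_force: [-0.4, -0.9, 2.3]
grip_width: -0.0002
```

```bash
python3 -c "
from h import *
feel();bar()"
```

```text
t 9.8333 pos [ 0.6152 -0.0117  0.1321] F [ 0.48 -1.05  2.23] sd [0.51 0.39 0.54] eff [  0.67 -51.64 -20.5    0.28   0.11  -0.  ]
bar z 156.0 -> 169.8 lip z 167.2 274.8
```

>>> apply_moves(motion=[{"tx": 0, "ty": 0, "tz": 0.1, "turn": 0, "jaw": -1}, {"tx": 0, "ty": 0, "tz": 0.1, "turn": 0, "jaw": -1}, {"tx": 0, "ty": 0, "tz": 0.1, "turn": 0, "jaw": -1}])

```text
time_s: 10.13
position: [0.6152, -0.0117, 0.131]
tool_rot: [[0.993, 0.116, -0.008], [0.116, -0.993, 0.004], [-0.007, -0.005, -1.0]]
ft_force: [-0.2, -1.2, 2.1]
grip_width: 0.0002
```

>>> apply_moves(motion=[{"tx": 0, "ty": 0, "tz": 0.1, "turn": 0, "jaw": -1}, {"tx": 0, "ty": 0, "tz": 0.1, "turn": 0, "jaw": -1}, {"tx": 0, "ty": 0, "tz": 0.1, "turn": 0, "jaw": -1}])

```text
time_s: 10.38
position: [0.6152, -0.0117, 0.1301]
tool_rot: [[0.993, 0.116, -0.008], [0.116, -0.993, 0.004], [-0.007, -0.005, -1.0]]
ft_force: [-0.6, -1.5, 3.4]
grip_width: 0.0
```

```bash
python3 -c "
from h import *
feel();bar()
im,d=get_image('top'); W=cloud('top',d); A=cloud('top',np.load('top0.npz')['d'])
for M in (A,W):
  for v in range(191,197): print(v,(M[v,280:296,2]*1000).round(0).tolist())
"
```

```text
t 10.5833 pos [ 0.6152 -0.0117  0.13  ] F [ 0.15 -1.43  3.86] sd [0.21 0.59 0.43] eff [  0.82 -51.1  -20.06   0.34   0.17  -0.  ]
bar z 156.0 -> 172.3 lip z 167.2 278.0 
191 [157.0, 159.0, 152.0, 97.0, 129.0, 143.0, 159.0, 164.0, 168.0, 152.0, 199.0, 188.0, 185.0, 196.0, 99.0, -5.0]
192 [143.0, 129.0, 145.0, 97.0, 111.0, 129.0, 130.0, 109.0, 101.0, 157.0, 187.0, 193.0, 193.0, 183.0, 152.0, 2.0]
193 [155.0, 156.0, 158.0, 156.0, 159.0, 151.0, 156.0, 148.0, 154.0, 156.0, 192.0, 187.0, 189.0, 192.0, 154.0, 6.0]
194 [166.0, 162.0, 161.0, 155.0, 156.0, 154.0, 158.0, 157.0, 153.0, 152.0, 188.0, 192.0, 188.0, 194.0, 0.0, -2.0]
195 [154.0, 158.0, 152.0, 159.0, 148.0, 153.0, 11.0, 0.0, 4.0, 138.0, 188.0, 186.0, 189.0, 193.0, -6.0, -7.0]
196 [163.0, 159.0, 146.0, 154.0, -2.0, 6.0, -2.0, -3.0, -1.0, 138.0, 168.0, 190.0, 195.0, 191.0, 1.0, 1.0]
191 [157.0, 160.0, 162.0, 104.0, 131.0, 148.0, 156.0, 161.0, 158.0, 150.0, 192.0, 189.0, 190.0, 188.0, 180.0, 2.0]
192 [148.0, 171.0, 168.0, 90.0, 109.0, 130.0, 176.0, 179.0, 171.0, 180.0, 189.0, 192.0, 190.0, 190.0, 187.0, -1.0]
193 [164.0, 164.0, 172.0, 174.0, 174.0, 175.0, 179.0, 177.0, 172.0, 173.0, 194.0, 192.0, 187.0, 192.0, 180.0, 1.0]
194 [172.0, 174.0, 171.0, 165.0, 166.0, 173.0, 176.0, 172.0, 171.0, 139.0, 187.0, 186.0, 187.0, 191.0, 1.0, -2.0]
195 [170.0, 168.0, 170.0, 169.0, 22.0, 18.0, -0.0, 2.0, 0.0, 137.0, 183.0, 189.0, 189.0, 185.0, 7.0, 2.0]
196 [163.0, 166.0, 172.0, 167.0, 1.0, 5.0, 2.0, 10.0, -2.0, 135.0, 160.0, 187.0, 187.0, 196.0, -4.0, -3.0]
```

>>> apply_moves(motion=[{"tx": 0, "ty": 0, "tz": 0.1, "turn": 0, "jaw": -1}, {"tx": 0, "ty": 0, "tz": 0.1, "turn": 0, "jaw": -1}, {"tx": 0, "ty": 0, "tz": 0.1, "turn": 0, "jaw": -1}])

```text
time_s: 10.93
position: [0.6153, -0.0118, 0.1295]
tool_rot: [[0.993, 0.116, -0.007], [0.116, -0.993, 0.004], [-0.007, -0.004, -1.0]]
ft_force: [-1.1, -1.9, 7.3]
grip_width: -0.0003
```

```bash
python3 -c "
from h import *
feel()
"
```

```text
t 11.1333 pos [ 0.6153 -0.0118  0.1295] F [-1.11 -1.73  6.35] sd [0.44 0.2  0.43] eff [ 1.100e+00 -4.943e+01 -1.951e+01  5.000e-01 -3.000e-02 -1.000e-02]
```

The buffer meets at TCP z ≈ 0.1303. I'll back off to the middle of the gap (z ≈ 0.132), then take up the slack to the lip.

>>> apply_moves(motion=[{"tx": 0, "ty": 0, "tz": -0.15, "turn": 0, "jaw": -1}, {"tx": 0, "ty": 0, "tz": -0.25, "turn": 0, "jaw": -1}, {"tx": 0, "ty": 0, "tz": -0.25, "turn": 0, "jaw": -1}])

```text
time_s: 11.38
position: [0.6152, -0.0114, 0.132]
tool_rot: [[0.993, 0.116, -0.008], [0.116, -0.993, 0.004], [-0.007, -0.005, -1.0]]
ft_force: [0.4, 1.6, 3.2]
grip_width: 0.0
```

>>> apply_moves(motion=[{"tx": -0.2, "ty": 0, "tz": 0, "turn": 0, "jaw": -1}, {"tx": -0.4, "ty": 0, "tz": 0, "turn": 0, "jaw": -1}, {"tx": -0.6, "ty": 0, "tz": 0, "turn": 0, "jaw": -1}, {"tx": -0.6, "ty": 0, "tz": 0, "turn": 0, "jaw": -1}])

```text
time_s: 11.72
position: [0.6086, -0.0118, 0.1319]
tool_rot: [[0.993, 0.116, -0.009], [0.116, -0.993, 0.005], [-0.008, -0.006, -1.0]]
ft_force: [-0.9, 2.9, 1.7]
grip_width: 0.0002
```

```bash
python3 -c "
from h import *
feel()
"
```

```text
t 11.9167 pos [ 0.6091 -0.012   0.1319] F [0.7  3.11 1.66] sd [0.5  0.36 0.43] eff [ -1.73 -51.5  -20.88  -0.68  -0.08   0.  ]
```

>>> apply_moves(motion=[{"tx": -0.2, "ty": -0.05, "tz": 0, "turn": 0, "jaw": -1}, {"tx": -0.4, "ty": -0.1, "tz": 0, "turn": 0, "jaw": -1}, {"tx": -0.6, "ty": -0.1, "tz": 0, "turn": 0, "jaw": -1}, {"tx": -0.6, "ty": -0.1, "tz": 0, "turn": 0, "jaw": -1}])

```text
time_s: 12.25
position: [0.6026, -0.0116, 0.132]
tool_rot: [[0.993, 0.116, -0.008], [0.116, -0.993, 0.005], [-0.008, -0.006, -1.0]]
ft_force: [0.1, 2.8, 2.2]
grip_width: 0.0
```

```bash
cat >> h.py <<'E'
def rail():
    "gate rail angle from visible top rail/bar points"
    im,d=get_image("top"); W=cloud("top",d); A=cloud("top",np.load("top0.npz")["d"]); H=np.array([.6327,.1077])
    P=W.reshape(-1,3); P=P[(P[:,2]>.150)&(P[:,2]<.182)&(P[:,0]<.66)&(P[:,1]<.12)&(P[:,1]>-.19)&(P[:,0]>.33)]
    r=P[:,:2]-H; a=np.degrees(np.arctan2(-r[:,0],-r[:,1])); k=np.linalg.norm(r,axis=1)
    for lo,hi in((.03,.09),(.14,.17),(.17,.2),(.2,.25),(.25,.28)):
        s=(k>lo)&(k<hi); print(f"r {lo}-{hi}: n {s.sum()}",(np.percentile(a[s],[5,25,50,75,95])+6.6).round(1) if s.sum() else "")
E
python3 -c "
from h import *
feel(); rail()
"
```

```text
t 12.45 pos [ 0.603  -0.0117  0.132 ] F [0.11 2.84 2.33] sd [0.3  0.22 0.31] eff [-1.650e+00 -5.065e+01 -2.056e+01 -6.600e-01 -4.000e-02 -0.000e+00]
r 0.03-0.09: n 8 [-3.3 -2.7  2.8  8.4  8.7]
r 0.14-0.17: n 0 
r 0.17-0.2: n 0 
r 0.2-0.25: n 54 [0.9 4.3 7.3 8.2 9.8]
r 0.25-0.28: n 15 [3.9 6.6 6.8 7.9 8.3]
```

```bash
python3 - <<'E'
import h; from h import *
im,d=shot("top","top3")
f=np.load("top0.npz"); h.get_image=lambda n:(f["im"],f["d"]); print("base"); rail()
h.get_image=lambda n:(im,d); print("now"); rail()
a=[cv2.resize(i[178:216,240:310,::-1],None,fx=5.7,fy=5.7,interpolation=cv2.INTER_CUBIC) for i in(f["im"],im)]
cv2.imwrite("pics/p3.png",np.clip(np.hstack(a)*1.5,0,255).astype(np.uint8))
E
```

```text
base
r 0.03-0.09: n 39 [-6.6 -4.1 -1.5  0.6  3.8]
r 0.14-0.17: n 52 [-2.8 -0.9  4.5 13.8 21.4]
r 0.17-0.2: n 40 [-1.8 -0.6  3.   4.4  5.6]
r 0.2-0.25: n 56 [-0.5  1.1  2.5  3.7  4.9]
r 0.25-0.28: n 7 [0.9 1.8 2.4 3.  4.8]
now
r 0.03-0.09: n 9 [-3.8 -2.7  2.9  7.4  9.2]
r 0.14-0.17: n 0 
r 0.17-0.2: n 0 
r 0.2-0.25: n 55 [0.7 4.  7.2 8.2 9.9]
r 0.25-0.28: n 18 [4.5 6.7 7.4 7.6 8.3]
```

View pics/p3.png

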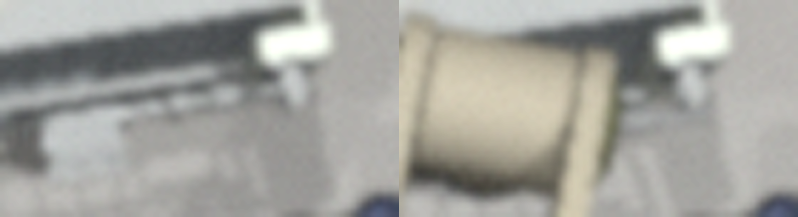

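Right half: the bar now lies in front of the catch (about (650,120)) and the gate is about 5° open. I'll pull farther, still pressing.

>>> apply_moves(motion=[{"tx": -0.25, "ty": -0.05, "tz": 0, "turn": 0, "jaw": -1}, {"tx": -0.5, "ty": -0.15, "tz": 0, "turn": 0, "jaw": -1}, {"tx": -0.8, "ty": -0.25, "tz": 0, "turn": 0, "jaw": -1}, {"tx": -1.2, "ty": -0.4, "tz": 0, "turn": 0, "jaw": -1}, {"tx": -1.5, "ty": -0.5, "tz": 0, "turn": 0, "jaw": -1}])

```text
time_s: 12.97
position: [0.5872, -0.0081, 0.1322]
tool_rot: [[0.993, 0.116, -0.008], [0.116, -0.993, 0.005], [-0.007, -0.006, -1.0]]
ft_force: [3.7, 5.1, 1.2]
grip_width: -0.0003
```

```bash
python3 -c "
from h import *
feel(3); rail()
"
```

```text
t 13.1167 pos [ 0.5872 -0.0083  0.1321] F [0.74 3.47 2.2 ] sd [1.01 0.78 0.02] eff [-1.850e+00 -4.942e+01 -1.982e+01 -8.300e-01  1.400e-01 -2.000e-02]
r 0.03-0.09: n 8 [ 2.7  4.1  8.7 11.3 15.1]
r 0.14-0.17: n 0 
r 0.17-0.2: n 0 
r 0.2-0.25: n 54 [ 0.6 10.5 13.6 14.7 16.3]
r 0.25-0.28: n 11 [ 2.9 13.4 13.7 14.3 14.4]
```

The gate is about 11° open with the bar clear. I'll raise the fingers so the latch drops, staying behind the lip.

>>> apply_moves(motion=[{"tx": 0, "ty": 0, "tz": -0.3, "turn": 0, "jaw": -1}, {"tx": 0, "ty": 0, "tz": -0.8, "turn": 0, "jaw": -1}, {"tx": 0, "ty": 0, "tz": -1.3, "turn": 0, "jaw": -1}, {"tx": 0, "ty": 0, "tz": -1.8, "turn": 0, "jaw": -1}, {"tx": 0, "ty": 0, "tz": -2.1, "turn": 0, "jaw": -1}])

```text
time_s: 13.58
position: [0.5877, -0.0089, 0.1539]
tool_rot: [[0.993, 0.116, -0.008], [0.116, -0.993, 0.004], [-0.007, -0.005, -1.0]]
ft_force: [0.0, 0.3, 0.1]
grip_width: -0.0001
```

```bash
python3 -c "
from h import *
feel(3); rail()
"
```

```text
t 13.7333 pos [ 0.5876 -0.0087  0.1532] F [ 0.37  0.67 -0.04] sd [0.45 0.43 0.41] eff [ 4.000e-02 -5.056e+01 -2.170e+01 -1.000e-02  1.600e-01 -0.000e+00]
r 0.03-0.09: n 7 [ 2.5  2.9  8.7 12.2 15.4]
r 0.14-0.17: n 0 
r 0.17-0.2: n 0 
r 0.2-0.25: n 57 [ 7.3 11.  13.9 15.  16.2]
r 0.25-0.28: n 17 [ 0.6 12.7 13.4 13.9 14.5]
```

```bash
cat > plan.py <<'E'
from h import *
H=.641*EX+.032*EY
def tcp(f):
    e=.011*np.cos(f)+.0145*abs(np.sin(f)); x,y=-.053+e,-.115
    c,s=np.cos(f),np.sin(f); return H+(x*c+y*s)*EX+(-x*s+y*c)*EY
def gate_frame(p):
    r=p-H; return r@EX,r@EY
def show(phis,n=5):
    s=telemetry.observe(); R=s["tool_rot"]; print("now",s["position"],"q",s["q"].round(1))
    p0=s["position"]
    for i in range(0,len(phis),n):
        for f in phis[i:i+n]:
            t=tcp(f); t[2]=.1535; d=R.T@(t-p0)*100; print(f"{f:.2f} tx {d[0]:.2f} ty {d[1]:.2f} tz {d[2]:.2f}")
        p0=t; print("--")
E
python3 -c "
from plan import *
show(np.concatenate([[.18,.2,.225,.25,.28],.28+.04*np.arange(1,36)]))"
```

```text
now [ 0.58751206 -0.00868659  0.15295943] q [-12.4  29.3  74.7   0.2  76.5  70.8]
0.18 tx -0.09 ty -0.41 tz -0.05
0.20 tx -0.28 ty -0.53 tz -0.05
0.23 tx -0.51 ty -0.68 tz -0.05
0.25 tx -0.74 ty -0.83 tz -0.04
0.28 tx -1.01 ty -1.03 tz -0.04
--
0.32 tx -0.35 ty -0.27 tz 0.00
0.36 tx -0.70 ty -0.55 tz 0.01
0.40 tx -1.04 ty -0.85 tz 0.01
0.44 tx -1.37 ty -1.15 tz 0.02
0.48 tx -1.68 ty -1.47 tz 0.02
--
0.52 tx -0.31 ty -0.33 tz 0.00
0.56 tx -0.61 ty -0.68 tz 0.01
0.60 tx -0.89 ty -1.04 tz 0.01
0.64 tx -1.17 ty -1.41 tz 0.02
0.68 tx -1.43 ty -1.79 tz 0.02
--
0.72 tx -0.25 ty -0.39 tz 0.00
0.76 tx -0.49 ty -0.80 tz 0.01
0.80 tx -0.71 ty -1.21 tz 0.01
0.84 tx -0.92 ty -1.64 tz 0.02
0.88 tx -1.11 ty -2.07 tz 0.02
--
0.92 tx -0.18 ty -0.45 tz 0.00
0.96 tx -0.34 ty -0.90 tz 0.01
1.00 tx -0.48 ty -1.36 tz 0.01
1.04 tx -0.61 ty -1.83 tz 0.01
1.08 tx -0.72 ty -2.31 tz 0.02
--
1.12 tx -0.09 ty -0.48 tz 0.00
1.16 tx -0.16 ty -0.98 tz 0.01
1.20 tx -0.21 ty -1.47 tz 0.01
1.24 tx -0.25 ty -1.97 tz 0.01
1.28 tx -0.26 ty -2.48 tz 0.02
--
1.32 tx 0.01 ty -0.51 tz 0.00
1.36 tx 0.04 ty -1.02 tz 0.01
1.40 tx 0.09 ty -1.53 tz 0.01
1.44 tx 0.16 ty -2.04 tz 0.01
1.48 tx 0.25 ty -2.55 tz 0.01
--
1.52 tx 0.11 ty -0.51 tz 0.00
1.56 tx 0.25 ty -1.02 tz 0.00
1.60 tx 0.41 ty -1.52 tz 0.01
1.64 tx 0.59 ty -2.02 tz 0.01
1.68 tx 0.79 ty -2.51 tz 0.01
--
```

>>> apply_moves(motion=[{"tx": -0.1, "ty": -0.25, "tz": 0, "turn": 0, "jaw": -1}, {"tx": -0.3, "ty": -0.5, "tz": 0, "turn": 0, "jaw": -1}, {"tx": -0.5, "ty": -0.7, "tz": 0, "turn": 0, "jaw": -1}, {"tx": -0.75, "ty": -0.85, "tz": 0, "turn": 0, "jaw": -1}, {"tx": -1.0, "ty": -1.0, "tz": 0, "turn": 0, "jaw": -1}])

```text
time_s: 14.2
position: [0.5761, 0.0005, 0.153]
tool_rot: [[0.993, 0.117, -0.008], [0.117, -0.993, 0.005], [-0.008, -0.006, -1.0]]
ft_force: [1.7, 0.4, -0.2]
grip_width: -0.0001
```

>>> apply_moves(motion=[{"tx": -0.35, "ty": -0.25, "tz": 0, "turn": 0, "jaw": -1}, {"tx": -0.7, "ty": -0.55, "tz": 0, "turn": 0, "jaw": -1}, {"tx": -1.05, "ty": -0.85, "tz": 0, "turn": 0, "jaw": -1}, {"tx": -1.35, "ty": -1.15, "tz": 0, "turn": 0, "jaw": -1}, {"tx": -1.7, "ty": -1.45, "tz": 0, "turn": 0, "jaw": -1}])

```text
time_s: 14.62
position: [0.5573, 0.0132, 0.1534]
tool_rot: [[0.993, 0.117, -0.008], [0.117, -0.993, 0.005], [-0.007, -0.006, -1.0]]
ft_force: [2.7, 0.7, 0.3]
grip_width: 0.0003
```

```bash
python3 -c "
from plan import *
feel(2); rail(); show(.48+.04*np.arange(1,6))"
```

```text
t 14.7167 pos [0.5568 0.0134 0.1533] F [-0.36  0.29 -0.31] sd [0.01 0.21 0.12] eff [ 2.300e-01 -4.726e+01 -2.095e+01  5.000e-02 -6.000e-02  4.000e-02]
r 0.03-0.09: n 0 
r 0.14-0.17: n 1 [51.5 51.5 51.5 51.5 51.5]
r 0.17-0.2: n 6 [29.1 29.5 30.2 32.5 33.9]
r 0.2-0.25: n 68 [27.9 29.7 32.6 34.  35.3]
r 0.25-0.28: n 17 [ 0.6 32.2 32.8 33.4 33.9]
now [0.55705794 0.01308514 0.15325186] q [-10.9  26.4  79.8   0.2  74.3  72.3]
0.52 tx -0.23 ty -0.32 tz -0.02
0.56 tx -0.53 ty -0.66 tz -0.02
0.60 tx -0.81 ty -1.02 tz -0.01
0.64 tx -1.09 ty -1.39 tz -0.01
0.68 tx -1.35 ty -1.77 tz -0.00
--
```

The gate follows, at about 30° with low forces. I'll continue along the arc.

>>> apply_moves(motion=[{"tx": -0.25, "ty": -0.3, "tz": 0, "turn": 0, "jaw": -1}, {"tx": -0.55, "ty": -0.65, "tz": 0, "turn": 0, "jaw": -1}, {"tx": -0.8, "ty": -1.0, "tz": 0, "turn": 0, "jaw": -1}, {"tx": -1.1, "ty": -1.4, "tz": 0, "turn": 0, "jaw": -1}, {"tx": -1.35, "ty": -1.75, "tz": 0, "turn": 0, "jaw": -1}])

```text
time_s: 15.18
position: [0.5413, 0.0294, 0.1535]
tool_rot: [[0.993, 0.117, -0.009], [0.117, -0.993, 0.005], [-0.008, -0.006, -1.0]]
ft_force: [0.8, -0.6, 0.2]
grip_width: -0.0002
```

>>> apply_moves(motion=[{"tx": -0.25, "ty": -0.4, "tz": 0, "turn": 0, "jaw": -1}, {"tx": -0.5, "ty": -0.8, "tz": 0, "turn": 0, "jaw": -1}, {"tx": -0.7, "ty": -1.2, "tz": 0, "turn": 0, "jaw": -1}, {"tx": -0.9, "ty": -1.65, "tz": 0, "turn": 0, "jaw": -1}, {"tx": -1.1, "ty": -2.05, "tz": 0, "turn": 0, "jaw": -1}])

```text
time_s: 15.6
position: [0.5278, 0.0489, 0.1539]
tool_rot: [[0.993, 0.117, -0.009], [0.117, -0.993, 0.005], [-0.008, -0.006, -1.0]]
ft_force: [1.3, -0.6, 0.6]
grip_width: 0.0002
```

```bash
python3 -c "
from plan import *
feel(2); rail(); show(.88+.04*np.arange(1,6))"
```

```text
t 15.7 pos [0.5272 0.0491 0.1537] F [-0.06 -0.16 -0.19] sd [0.08 0.35 0.19] eff [ 3.300e-01 -4.448e+01 -2.064e+01  4.000e-02 -3.000e-02  9.000e-02]
r 0.03-0.09: n 9 [42.7 44.7 47.6 51.5 54.2]
r 0.14-0.17: n 1 [74.3 74.3 74.3 74.3 74.3]
r 0.17-0.2: n 21 [50.9 51.7 53.2 55.6 57.8]
r 0.2-0.25: n 64 [51.  52.5 55.5 56.8 57.9]
r 0.25-0.28: n 18 [ 4.4 54.9 55.4 56.  56.5]
now [0.52741441 0.04877317 0.15363724] q [-7.6 23.9 84.2  0.2 72.6 75.6]
0.92 tx -0.11 ty -0.40 tz 0.02
0.96 tx -0.27 ty -0.86 tz 0.02
1.00 tx -0.41 ty -1.32 tz 0.03
1.04 tx -0.53 ty -1.79 tz 0.03
1.08 tx -0.64 ty -2.27 tz 0.03
--
```

>>> apply_moves(motion=[{"tx": -0.1, "ty": -0.4, "tz": 0, "turn": 0, "jaw": -1}, {"tx": -0.25, "ty": -0.85, "tz": 0, "turn": 0, "jaw": -1}, {"tx": -0.4, "ty": -1.3, "tz": 0, "turn": 0, "jaw": -1}, {"tx": -0.5, "ty": -1.8, "tz": 0, "turn": 0, "jaw": -1}, {"tx": -0.6, "ty": -2.25, "tz": 0, "turn": 0, "jaw": -1}])

```text
time_s: 16.17
position: [0.5187, 0.071, 0.1539]
tool_rot: [[0.993, 0.118, -0.01], [0.118, -0.993, 0.005], [-0.009, -0.006, -1.0]]
ft_force: [2.5, 0.3, -0.4]
grip_width: 0.0
```

>>> apply_moves(motion=[{"tx": -0.1, "ty": -0.5, "tz": 0, "turn": 0, "jaw": -1}, {"tx": -0.15, "ty": -1.0, "tz": 0, "turn": 0, "jaw": -1}, {"tx": -0.2, "ty": -1.5, "tz": 0, "turn": 0, "jaw": -1}, {"tx": -0.25, "ty": -2.0, "tz": 0, "turn": 0, "jaw": -1}, {"tx": -0.25, "ty": -2.5, "tz": 0, "turn": 0, "jaw": -1}])

```text
time_s: 16.58
position: [0.5133, 0.096, 0.1542]
tool_rot: [[0.993, 0.118, -0.01], [0.118, -0.993, 0.005], [-0.009, -0.006, -1.0]]
ft_force: [2.1, -0.7, 0.3]
grip_width: -0.0
```

```bash
python3 -c "
from plan import *
feel(2); rail(); show(1.28+.04*np.arange(1,11))"
```

```text
t 16.6833 pos [0.5128 0.0964 0.154 ] F [ 0.4   0.16 -0.02] sd [0.1  0.47 0.46] eff [ 3.800e-01 -4.359e+01 -2.066e+01  3.000e-02 -1.000e-02  1.200e-01]
r 0.03-0.09: n 16 [67.8 70.8 73.4 76.6 80. ]
r 0.14-0.17: n 5 [80.2 80.5 80.9 81.8 82.1]
r 0.17-0.2: n 17 [74.  74.4 75.2 76.4 82.9]
r 0.2-0.25: n 49 [ 0.6 75.1 76.6 78.9 80.2]
r 0.25-0.28: n 18 [ 4.6 78.4 78.9 79.5 80. ]
now [0.51283649 0.09598928 0.15388598] q [-2.6 23.1 85.4  0.3 72.1 80.6]
1.32 tx 0.00 ty -0.40 tz 0.04
1.36 tx 0.03 ty -0.91 tz 0.04
1.40 tx 0.08 ty -1.42 tz 0.05
1.44 tx 0.15 ty -1.93 tz 0.05
1.48 tx 0.25 ty -2.44 tz 0.05
--
1.52 tx 0.12 ty -0.51 tz 0.00
1.56 tx 0.25 ty -1.02 tz 0.00
1.60 tx 0.41 ty -1.52 tz 0.01
1.64 tx 0.59 ty -2.02 tz 0.01
1.68 tx 0.80 ty -2.51 tz 0.01
--
```

>>> apply_moves(motion=[{"tx": 0, "ty": -0.4, "tz": 0, "turn": 0, "jaw": -1}, {"tx": 0.05, "ty": -0.9, "tz": 0, "turn": 0, "jaw": -1}, {"tx": 0.1, "ty": -1.4, "tz": 0, "turn": 0, "jaw": -1}, {"tx": 0.15, "ty": -1.9, "tz": 0, "turn": 0, "jaw": -1}, {"tx": 0.25, "ty": -2.4, "tz": 0, "turn": 0, "jaw": -1}])

```text
time_s: 17.15
position: [0.5127, 0.1207, 0.1541]
tool_rot: [[0.993, 0.118, -0.01], [0.118, -0.993, 0.005], [-0.01, -0.006, -1.0]]
ft_force: [1.5, -1.2, 0.3]
grip_width: 0.0
```

>>> apply_moves(motion=[{"tx": 0.1, "ty": -0.5, "tz": 0, "turn": 0, "jaw": -1}, {"tx": 0.25, "ty": -1.0, "tz": 0, "turn": 0, "jaw": -1}, {"tx": 0.4, "ty": -1.4, "tz": 0, "turn": 0, "jaw": -1}, {"tx": 0.5, "ty": -1.7, "tz": 0, "turn": 0, "jaw": -1}, {"tx": 0.55, "ty": -1.9, "tz": 0, "turn": 0, "jaw": -1}])

```text
time_s: 17.57
position: [0.5158, 0.1407, 0.1541]
tool_rot: [[0.993, 0.119, -0.011], [0.119, -0.993, 0.005], [-0.01, -0.007, -1.0]]
ft_force: [0.7, -0.5, -0.3]
grip_width: 0.0001
```

```bash
python3 -c "
from plan import *
feel(2); rail(); show([1.6,1.64,1.68])"
```

```text
t 17.6667 pos [0.5157 0.1405 0.1541] F [-0.22 -0.52  0.62] sd [0.17 0.01 0.46] eff [ 2.800e-01 -4.471e+01 -2.085e+01  3.000e-02  3.000e-02  6.000e-02]
r 0.03-0.09: n 8 [ 87.3  92.   94.1 100.4 100.8]
r 0.14-0.17: n 6 [ 99.7 100.6 100.7 100.8 100.9]
r 0.17-0.2: n 7 [ 99.   99.2 100.3 100.3 100.5]
r 0.2-0.25: n 5 [0.2 0.4 0.5 0.7 0.7]
r 0.25-0.28: n 1 [5.3 5.3 5.3 5.3 5.3]
now [0.51565915 0.14030186 0.15407171] q [ 2.4 24.3 83.4  0.3 72.9 85.4]
1.60 tx -0.15 ty 0.41 tz 0.06
1.64 tx 0.04 ty -0.09 tz 0.06
1.68 tx 0.24 ty -0.58 tz 0.06
--
```

The gate is at about 95°. I'll back off the lip slightly, lift out and retreat.

>>> apply_moves(motion=[{"tx": 0, "ty": 0.15, "tz": 0, "turn": 0, "jaw": -1}, {"tx": 0, "ty": 0.3, "tz": -0.3, "turn": 0, "jaw": -1}, {"tx": 0, "ty": 0.3, "tz": -1.2, "turn": 0, "jaw": -1}, {"tx": 0, "ty": 0.3, "tz": -2.5, "turn": 0, "jaw": -1}, {"tx": 0, "ty": 0.3, "tz": -4.5, "turn": 0, "jaw": -1}])

```text
time_s: 18.13
position: [0.516, 0.1368, 0.1992]
tool_rot: [[0.993, 0.118, -0.014], [0.118, -0.993, 0.005], [-0.013, -0.007, -1.0]]
ft_force: [-0.8, -0.7, -1.0]
grip_width: 0.0002
```

>>> apply_moves(motion=[{"tx": 0, "ty": 0, "tz": -2, "turn": 0, "jaw": -1}, {"tx": 0, "ty": 0, "tz": -4.5, "turn": 0, "jaw": -1}, {"tx": 0, "ty": 2, "tz": -7, "turn": 0, "jaw": -1}, {"tx": 0, "ty": 5, "tz": -8, "turn": 0, "jaw": -1}, {"tx": 0, "ty": 8.5, "tz": -8, "turn": 0, "jaw": -1}])

```text
time_s: 18.55
position: [0.5277, 0.0518, 0.2824]
tool_rot: [[0.993, 0.12, -0.007], [0.12, -0.993, 0.005], [-0.007, -0.005, -1.0]]
ft_force: [1.1, 0.7, -0.1]
grip_width: 0.0004
```

>>> apply_moves(motion=[{"tx": -2, "ty": 3.5, "tz": 0, "turn": 0, "jaw": -1}, {"tx": -4, "ty": 7, "tz": 0, "turn": 0, "jaw": -1}, {"tx": -6, "ty": 10.5, "tz": 0, "turn": 0, "jaw": -1}, {"tx": -8, "ty": 14, "tz": 0, "turn": 0, "jaw": -1}, {"tx": -9, "ty": 17, "tz": 0, "turn": 0, "jaw": -1}])

```text
time_s: 18.97
position: [0.457, -0.1298, 0.2833]
tool_rot: [[0.993, 0.119, -0.006], [0.119, -0.993, 0.004], [-0.006, -0.005, -1.0]]
ft_force: [0.3, -0.8, 0.2]
grip_width: 0.0001
```

>>> apply_moves(motion=[{"tx": 0, "ty": 3.5, "tz": 0, "turn": 0, "jaw": -1}, {"tx": 0, "ty": 6, "tz": 0, "turn": 0, "jaw": -1}, {"tx": 0, "ty": 8, "tz": 0, "turn": 0, "jaw": -1}, {"tx": 0, "ty": 8.5, "tz": 0, "turn": 0, "jaw": -1}, {"tx": 0, "ty": 8.5, "tz": 0, "turn": 0, "jaw": -1}])

```text
time_s: 19.38
position: [0.467, -0.2152, 0.2831]
tool_rot: [[0.993, 0.117, -0.006], [0.117, -0.993, 0.004], [-0.006, -0.005, -1.0]]
ft_force: [-0.2, 0.4, -0.0]
grip_width: -0.0
```

```bash
python3 - <<'E'
from plan import *
feel(2); rail()
a,da=shot("top","top9"); b,_=shot("scene","scene9")
cv2.imwrite("pics/end.png",np.clip(np.hstack([cv2.resize(a[130:250,170:330,::-1],(400,300),interpolation=cv2.INTER_CUBIC),cv2.resize(b[120:255,165:345,::-1],(400,300),interpolation=cv2.INTER_CUBIC)])*1.5,0,255).astype(np.uint8))
P=cloud("top",da).reshape(-1,3); r=P-H; k=np.hypot(r[:,0],r[:,1]); t=np.degrees(np.arctan2(-(r@EX),-(r@EY)))
for lo in np.arange(.17,.29,.015):
    s=(k>lo)&(k<lo+.015)&(P[:,2]>.14)&(P[:,2]<.19)&(t>70)&(t<120); print(lo.round(3),s.sum(),np.median(P[s,2]).round(4) if s.any() else "",np.median(t[s]).round(1) if s.any() else "")
E
```

```text
t 19.4833 pos [ 0.467  -0.2134  0.2833] F [-0.33  0.28 -0.3 ] sd [0.23 0.16 0.02] eff [-1.050e+00 -3.964e+01 -2.425e+01 -4.000e-02 -0.000e+00 -2.000e-02]
r 0.03-0.09: n 40 [88.9 92.5 94.6 95.9 99.9]
r 0.14-0.17: n 28 [ 93.5  94.   95.3  96.6 100.9]
r 0.17-0.2: n 30 [ 94.   94.4  95.5  99.1 100.2]
r 0.2-0.25: n 65 [ 0.6 94.7 97.8 98.8 99.8]
r 0.25-0.28: n 15 [ 4.  97.7 97.7 98.5 98.8]
0.17 22 0.1613 99.4
0.185 21 0.1597 99.3
0.2 28 0.1588 98.0
0.215 30 0.1599 98.0
0.23 10 0.154 98.9
0.245 12 0.1544 98.8
0.26 12 0.1558 98.7
0.275 0
```

View pics/end.png

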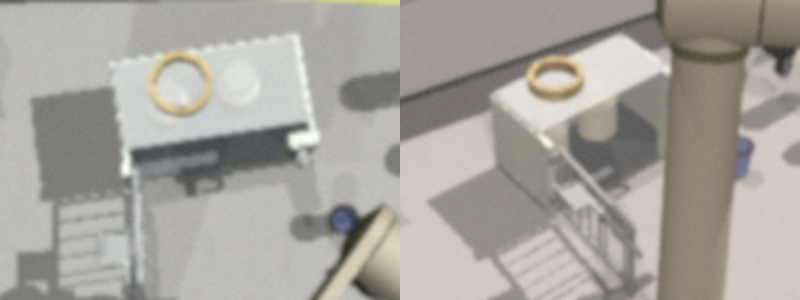

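The picture shows the gate open at about a right angle. The bar is level, and the bottles, tape and cup are undisturbed. Handing in.

```bash
python3 -c "
from h import *
print(close_job())"
```

```text
the job is handed in; nothing more can be done
None
```

The gate is open at about 95° (roughly 1.65 rad), the latch bar has dropped back to rest, and the arm is clear. I handed the job in at about 19.6 s.

**How it went:**
- I pressed the lever down by feel until the bar just met the buffer, at about 6–7 N, then backed off to the middle of the gap.
- I kept the lever pressed and drew the gate about 11° open, past the catch. Then I released the lever and led the gate round by its lip.

**Last checks:**
- **Bar:** it lies level, at a height of 0.154–0.156 m, the same as before I started.
- **Forces:** the highest I read while touching the locker was about 7 N, and about zero after retreating.
- **Other things:** the bottles, tape roll and cup are where they were in the last picture. I did not measure the jars and funnel again; the arm's path went nowhere near the funnel, and passed the jars' side only at the start, above their height.

**Disagreement:** the fingertips are not 17 mm ahead of the TCP as stated. In the images, and from where they first touched the pad, they sit about level with the TCP when shut, so I set the pressing depth by force.

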